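# Put the spacer plates back in the slotted rack and lock it

## Task

Put the spacer plates away: slide every blue plate that is on the board flat into the slot of the rack whose height matches its thickness, and push it fully home. Then lay the black bar across the front of the rack so that it lies level in both orange saddles, roughly centred, and finally swing both yellow keepers fully closed over it. Leave the tape measure and the nut tray where they are.

Things in the scene. Friction and masses are not known exactly. Their poses are not given: they have to be found in the camera images.
- rack: Storage rack fixed on the plywood board, a flat sheet 30 mm thick on the bench: four grey slot blocks side by side in a dark steel frame. Origin on the board top in the middle of the blocks' front face; x points level into the slots (away from the robot), y along the row, z up. The blocks span y = -116 to +116 mm (58 mm each), are 95 mm deep and 40 mm high; the frame reaches y = +-129 mm, x = 110 mm.
- saddle_left (a point): Middle of the notch floor of the left orange saddle (rack frame: x = -40, y = 148, z = 4 mm), same axes as the rack. The saddle is 24 mm wide along y; the notch is 29 mm wide along x, its cheeks reach z = 18 mm with flared lips above to z = 25 mm. The keeper's pivot post stands 34 mm nearer the robot along x (rack frame x = -74 mm).
- saddle_right (a point): The same for the right saddle (rack frame: y = -148 mm).
- bar_seat (a point): Where the centre of the bar lies when it rests in both saddle notches: x = -40 mm, y = 0, z = 16.5 mm in the rack's frame, same axes as the rack.
- bar_mid (a point): Centre of the loose black round tube that serves as locking bar, 25 mm thick and 401 mm long, 0.11 kg. Its long axis is its y axis. It starts lying on the board to the right, roughly pointing away from the robot, and does not roll. It is the same both ways round.
- plate_10_mid (a point): Centre of the loose blue spacer plate that is 10 mm thick (90 mm long along its x, 40 mm wide along its y, thickness along z), about 0.10 kg. It starts lying flat on the plywood board between robot and rack; both ends are the same. May be absent.
- slot_10_mouth (a point): Mouth of the slot for the 10 mm plate: a point on the board top in the middle of the front opening, x axis pointing into the slot, z up. The slot is 13 mm high and 46 mm wide, its floor is the board itself, and its back stop is 88 mm behind the mouth; a plate fully home has its centre 43 mm behind the mouth and stands out 2 mm. The order of the slots changes from start to start.
- plate_15_mid (a point): Centre of the loose blue spacer plate that is 15 mm thick (90 mm long along its x, 40 mm wide along its y, thickness along z), about 0.15 kg. It starts lying flat on the plywood board between robot and rack; both ends are the same. May be absent.
- slot_15_mouth (a point): Mouth of the slot for the 15 mm plate: a point on the board top in the middle of the front opening, x axis pointing into the slot, z up. The slot is 18 mm high and 46 mm wide, its floor is the board itself, and its back stop is 88 mm behind the mouth; a plate fully home has its centre 43 mm behind the mouth and stands out 2 mm. The order of the slots changes from start to start.
- plate_20_mid (a point): Centre of the loose blue spacer plate that is 20 mm thick (90 mm long along its x, 40 mm wide along its y, thickness along z), about 0.20 kg. It starts lying flat on the plywood board between robot and rack; both ends are the same. May be absent.
- slot_20_mouth (a point): Mouth of the slot for the 20 mm plate: a point on the board top in the middle of the front opening, x axis pointing into the slot, z up. The slot is 23 mm high and 46 mm wide, its floor is the board itself, and its back stop is 88 mm behind the mouth; a plate fully home has its centre 43 mm behind the mouth and stands out 2 mm. The order of the slots changes from start to start.
- plate_25_mid (a point): Centre of the loose blue spacer plate that is 25 mm thick (90 mm long along its x, 40 mm wide along its y, thickness along z), about 0.25 kg. It starts lying flat on the plywood board between robot and rack; both ends are the same. May be absent.
- slot_25_mouth (a point): Mouth of the slot for the 25 mm plate: a point on the board top in the middle of the front opening, x axis pointing into the slot, z up. The slot is 28 mm high and 46 mm wide, its floor is the board itself, and its back stop is 88 mm behind the mouth; a plate fully home has its centre 43 mm behind the mouth and stands out 2 mm. The order of the slots changes from start to start.
- keeper_left (a joint): Angle of the yellow keeper arm at the left (+y) saddle, on an upright pivot. 0 = closed against its stop, the arm pointing along the rack's +x across the top of the saddle; positive = swung outward (anticlockwise seen from above), up to 1.75; it starts open by 1.42 to 1.65 (clear of the bar's place above 1.38). Light friction (about 0.5 N at the knob); it stays where left. Arm 14 mm wide, rack-frame z = 33 to 39 mm, 4 mm over the seated bar.
- keeper_left_knob (a point): Middle of the black upright round knob on that arm, 16 mm in diameter, from z = 39 to 65 mm in the rack frame, 62 mm from the pivot. It turns with the arm.
- keeper_right (a joint): Angle of the yellow keeper arm at the right (-y) saddle, on an upright pivot. 0 = closed against its stop, the arm pointing along the rack's +x across the top of the saddle; positive = swung outward (clockwise seen from above), up to 1.75; it starts open by 1.42 to 1.65 (clear of the bar's place above 1.38). Light friction (about 0.5 N at the knob); it stays where left. Arm 14 mm wide, rack-frame z = 33 to 39 mm, 4 mm over the seated bar.
- keeper_right_knob (a point): Middle of the black upright round knob on that arm, 16 mm in diameter, from z = 39 to 65 mm in the rack frame, 62 mm from the pivot. It turns with the arm.
- tape_measure: Bystander on the bench: yellow tape measure, 64x69x32 mm, to the left; origin at its underside.
- nut_tray: Bystander on the bench: shallow blue tray with nuts, 114x170x28 mm, to the right; origin at its underside.
There are look-alikes about, which are no part of the job. Leave any pink look-alike of the part that bears plate_10_mid alone.

How it is judged:
By the outcome, as a careful person would: the job done as asked, in the order asked, and still so for the second after the job is handed in, with the robot touching nothing.
Of plate_10, plate_15, plate_20, plate_25 only 3 to 4 are there at a start; the rules pass over those that are not, and their reading is None.
At some moment in a run one of plate_10, plate_15, plate_20, plate_25, bar may be knocked a few centimetres aside while the robot is not near it.
Once in a run the grip may slacken for a moment while it holds something.
It also fails if it takes over 210 s, if anything falls off the work surface, if the arm or the gripper's body presses on something with over 40 N, if the wrist force passes 120 N, or if a joint passes its speed limit or range.

## Robot

A 7-joint arm with a two-finger parallel gripper is mounted at the origin on a cart in front of the work surface, level with it; the furniture and walls round the work are solid. World frame = base frame: x ahead of the robot, y to its left, z up, the work surface at z = 0. Lengths are in m, angles in rad, forces in N, time in s.
With the tool pointing down it reaches from about 0.425 to 0.925 m from the base axis. Payload 6.8 kg.
Tool frame: the origin (TCP) lies on the centre line of the jaws, within the pads' length; the fingertips stand 14 mm ahead of it and the grasp point (between the pads) lies 5 mm behind it (r.tips_ahead is the distance from the TCP to the fingertips, in m); z points along the fingers, y is the line along which they close (so a half turn about z gives the same grasp; the last joint's range is limited). The gripper opens to 85 mm and grips with 20 to 120 N. Pads are 22 mm wide; open, the fingers measure 114 mm over their backs; the gripper's body (76 mm by 85 mm) begins 54 mm behind the grasp point. The pads swing forward as they close: fully open they stand 13 mm farther back than shut.
Start: joints at [1.016, 0.477, 0.022, 1.555, -0.011, 1.109, -0.083], TCP at [0.292, -0.609, 0.245] pointing down, gripper open.
Joint ranges: [-2.96, 2.96], [-0.34, 2.1], [-1.41, 1.46], [0.24, 2.44], [-1.37, 4.51], [0.17, 1.92], [-2.96, 2.96]. Speed limits (rad/s): [2.39, 2.39, 3.14, 3.14, 3.14, 3.14, 3.14].

## Interface

Orientations are given as a rotation vector (axis times angle).
In Python, from bench import r, eyes gives the robot as it stands.
- The arm moves only by the tool step_arm, never from a script. Its argument "rows" is a list of rows, each a list of 6 numbers: the shift along the world's x, y, z in units of 60 cm (1.0 is 60 cm), then the turn, a rotation vector about the world's x, y, z in units of pi rad (1.0 is pi rad). In form: [[x, y, z, rx, ry, rz], ...]. A call has 1 to 5 rows; each row is the pose to reach, as a shift and turn from the pose commanded when the call began, turning the shorter way round; what a row does not reach only later rows make up. A row lasts 1/12 s, in which the tool goes at most 41.7 mm and 7.16 degrees, less where a joint would pass 70% of its speed; a pose out of reach is approached as far as the arm can. A call with a number of a shift or a turn outside -1 to 1 is refused whole. A call with a gripper value outside its range is refused whole. "jaw" is the closure, from 0 (fully open) to 1 (shut), set as the call begins (left out, the last holds). The fingers move at their own pace and stop on an object; "squeeze" is the grip in N (left out, the last holds). Time passes only in rows, so rows that repeat a pose let the fingers close. It gives the time, the measured TCP pose, the force, the opening and the grip force at its end, in the units of the state.
- r.get_obs(): the state, without advancing time (a new reading comes with each control period).
- eyes.grab_frame(name): name is "side" or "top"; returns the picture (400x640x3 uint8, red, green, blue); there is no depth.
- eyes.camera_info(name): a dict with "mtx" (3x3 intrinsics, pixels), "extrinsics" (4x4, takes a point from camera to world coordinates). Camera axes: x right, y down, z forward; pixel columns grow to the right and rows downward; lengths in m; the calibration is good to about 2 mm. A picture is of the moment at which its call begins. camera_info takes no time and is no camera call.
- r.hand_in(): hands the job in; it is judged then, once.
The state is a dict: "clock": time; "joints": joint angles; "qvel": joint speeds; "tau": joint torques, N m; "tcp_pos": TCP position; "orientation": TCP orientation; "contact_force": force on the tool from outside, world axes, zero at the start; "moment": the same for the moment, N m; "grip_width": finger opening in m; "gripper_force": force on a finger pad.
Only numpy, scipy, OpenCV 4.12 (cv2) and the standard library are available. Lean on these libraries where they do the work, as an engineer would, in place of code of your own. Each camera call takes 0.05 s, during which the arm holds its last target. There are 200 camera calls.

## Working session

There is one attempt and no reset: what is moved stays moved. The work goes in short steps, Python scripts to look and compute and a tool call to move; the robot and the scene stay as the last step left them, time stands still between calls to the robot, and variables do not carry over. Pictures are saved under pics/ and viewed, at most 14 in all, crops included, and the job is handed in when it is done.

Besides the shell and the picture viewer there is one more tool, called after "Call:" as name(argument=value, ...) on one line, values as JSON. step_arm: Moves the arm, as the interface text tells. Shifts and turns lie within -1 to 1; 1 stands for 60 cm of shift or pi rad of turn. Its arguments: {"type":"object","properties":{"rows":{"type":"array"},"jaw":{"type":"number"},"squeeze":{"type":"number"}},"required":["rows"]}

```bash
ls; mkdir -p pics
python3 - <<'E'
from bench import r, eyes
import cv2
for n in("top","side"):
    f=eyes.grab_frame(n); cv2.imwrite(f"pics/{n}0.png",f[:,:,::-1]); c=eyes.camera_info(n); print(c)
print(r.get_obs(), r.tips_ahead)
E
```

```text
pics
{'mtx': array([[505.32461756,   0.        , 327.2230772 ],
       [  0.        , 505.32461756, 199.40951327],
       [  0.        ,   0.        ,   1.        ]]), 'extrinsics': array([[-2.74857432e-02, -9.95399278e-01,  9.17867674e-02,
         3.60376609e-01],
       [-9.99597839e-01,  2.67279765e-02, -9.47501486e-03,
         6.75766743e-04],
       [ 6.97814839e-03, -9.20102821e-02, -9.95733606e-01,
         1.72386337e+00],
       [ 0.00000000e+00,  0.00000000e+00,  0.00000000e+00,
         1.00000000e+00]])}
{'mtx': array([[451.68273505,   0.        , 323.81417472],
       [  0.        , 451.68273505, 202.12475933],
       [  0.        ,   0.        ,   1.        ]]), 'extrinsics': array([[ 0.91744791, -0.1335341 ,  0.37477725, -0.14128233],
       [-0.39694846, -0.37081146,  0.83960156, -1.42356416],
       [ 0.02685626, -0.91905795, -0.39320635,  0.74122369],
       [ 0.        ,  0.        ,  0.        ,  1.        ]])}
{'clock': 0.1, 'joints': array([ 1.01589932,  0.47775485,  0.0223448 ,  1.55637181, -0.01149243,
        1.10931111, -0.08307712]), 'qvel': array([ 0.000147  , -0.00058539,  0.00126594, -0.00200173, -0.0006816 ,
       -0.00032735,  0.00030998]), 'tau': array([ 3.01744672e-03, -5.97762966e+01,  1.61294080e+00, -2.81959516e+01,
        1.27173439e-02,  4.97447400e-03, -2.68329188e-05]), 'tcp_pos': array([ 0.29141274, -0.60826999,  0.24438976]), 'orientation': array([-3.06191055e+00, -6.95708413e-01,  8.00946374e-04]), 'contact_force': array([ 0.19600268, -0.23000386, -0.13748411]), 'moment': array([0.03999051, 0.00085266, 0.00736976]), 'gripper_force': 0.0, 'grip_width': 0.08564526112158938} 0.014
```

View pics/top0.png

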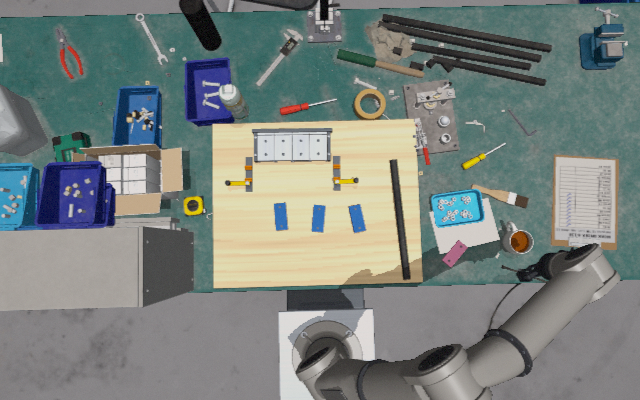

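View pics/side0.png

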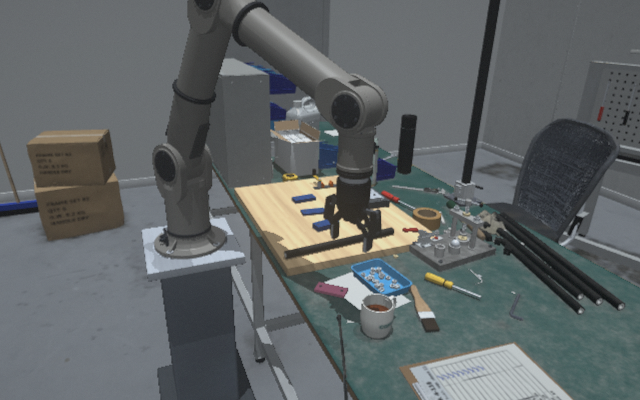

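The top view shows three blue plates at about (281,216), (318,218) and (357,218), the rack at (292,146), the keepers at (237,183) and (348,181), and the bar from (393,160) to (406,278). In the side view the gripper hides the rack front.

```bash
cat > h.py <<'E'
import numpy as np, cv2
from bench import r, eyes
from scipy.spatial.transform import Rotation as R
def cam(n):
    c=eyes.camera_info(n); return c["mtx"],c["extrinsics"]
def proj(n,p):
    K,T=cam(n); p=np.atleast_2d(p).astype(float); q=(p-T[:3,3])@T[:3,:3]; q=q@K.T; return q[:,:2]/q[:,2:]
def unproj(n,uv,z):
    K,T=cam(n); uv=np.atleast_2d(uv).astype(float)
    d=np.c_[uv,np.ones(len(uv))]@np.linalg.inv(K).T@T[:3,:3].T
    return T[:3,3]+d*((z-T[2,3])/d[:,2:])
def blobs(f,lo,hi,amin=40):
    hsv=cv2.cvtColor(f,cv2.COLOR_RGB2HSV); m=cv2.inRange(hsv,lo,hi)
    n,l,s,c=cv2.connectedComponentsWithStats(m)
    return [(l==i,s[i],c[i]) for i in range(1,n) if s[i][4]>=amin]
def zoom(f,x0,y0,x1,y1,k,name):
    cv2.imwrite("pics/"+name,cv2.resize(f[y0:y1,x0:x1,::-1],None,fx=k,fy=k,interpolation=cv2.INTER_CUBIC))
def axes(m):
    v,u=np.nonzero(m); return np.c_[u,v]
def plates(f,z=.045):
    out=[]
    for m,s,c in blobs(f,(100,120,40),(125,255,255)):
        if 213<c[0]<420 and 120<c[1]<288:
            P=unproj("top",axes(m),z)[:,:2]; cen=P.mean(0); w,V=np.linalg.eigh(np.cov((P-cen).T)); a=V[:,1]*np.sign(V[0,1])
            out.append((cen.round(4),round(np.degrees(np.arctan2(a[1],a[0])),1),s[4],(np.sqrt(w*12)*1e3).round(1)))
    return out
E
python3 - <<'E'
from h import *
f=cv2.imread("pics/top0.png")[:,:,::-1].copy(); g=cv2.imread("pics/side0.png")[:,:,::-1].copy()
for p in plates(f): print(p)
zoom(f,210,118,430,288,3.6,"topz.png")
print(proj("side",[[.55,.1,.04],[.35,0,.04],[.6,-.1,.05]]))
print(unproj("top",[[292,160]],.07),unproj("top",[[393.5,160],[406.5,278]],.0425))
E
```

```text
(array([0.4636, 0.1425]), np.float64(3.8), np.int32(285), array([37.2, 87.4]))
(array([0.4537, 0.0176]), np.float64(-6.0), np.int32(273), array([36.8, 86. ]))
(array([ 0.4502, -0.1112]), np.float64(10.5), np.int32(279), array([37.2, 86.5]))
[[326.45527362 198.9376627 ]
 [287.46614212 216.03988749]
 [360.8373835  214.49744173]]
[[0.64687569 0.09785694 0.07      ]] [[ 0.64265424 -0.24219528  0.0425    ]
 [ 0.24816696 -0.26951959  0.0425    ]]
```

View pics/topz.png

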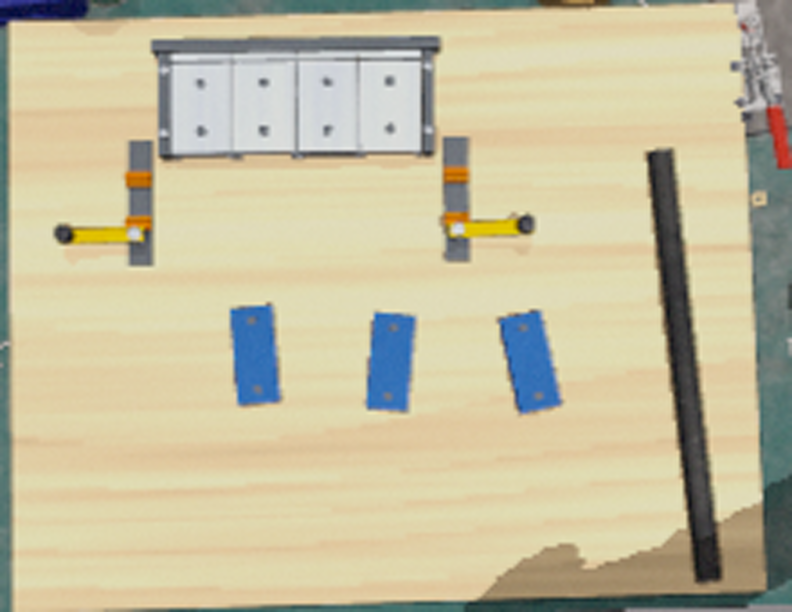

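Call:
step_arm(rows=[[0.077, 0.274, 0.05, 0, 0, -0.028], [0.077, 0.274, 0.05, 0, 0, -0.028], [0.077, 0.274, 0.05, 0, 0, -0.028], [0.077, 0.274, 0.05, 0, 0, -0.028], [0.077, 0.274, 0.05, 0, 0, -0.028]])

```text
clock: 0.52
tcp_pos: [0.3414, -0.4376, 0.2762]
orientation: [-3.087, -0.573, -0.004]
contact_force: [0.8, 0.4, -0.2]
grip_width: 0.0851
gripper_force: 0.0
```

Call:
step_arm(rows=[[0.077, 0.274, 0.05, 0, 0, -0.028], [0.077, 0.274, 0.05, 0, 0, -0.028], [0.077, 0.274, 0.05, 0, 0, -0.028], [0.077, 0.274, 0.05, 0, 0, -0.028], [0.077, 0.274, 0.05, 0, 0, -0.028]])

```text
clock: 0.93
tcp_pos: [0.3867, -0.2733, 0.3064]
orientation: [-3.11, -0.438, -0.004]
contact_force: [0.5, -0.1, -0.9]
grip_width: 0.0853
gripper_force: 0.0
```

Call:
step_arm(rows=[[0.077, 0.274, 0.05, 0, 0, -0.028], [0.077, 0.274, 0.05, 0, 0, -0.028], [0.077, 0.274, 0.05, 0, 0, -0.028], [0.077, 0.274, 0.05, 0, 0, -0.028], [0.077, 0.274, 0.05, 0, 0, -0.028]])

```text
clock: 1.35
tcp_pos: [0.4324, -0.1086, 0.3367]
orientation: [-3.126, -0.302, -0.005]
contact_force: [0.7, 0.7, 0.5]
grip_width: 0.0855
gripper_force: 0.0
```

Run:
```python
from h import *
g=eyes.grab_frame("side"); cv2.imwrite("pics/side1.png",g[:,:,::-1]); zoom(g,265,170,425,270,5,"sidez1.png")
o=r.get_obs(); print(o["clock"],o["tcp_pos"],o["orientation"])
# rack from pivots
z=lambda u,v:[210+(u+.5)/3.6-.5,118+(v+.5)/3.6-.5]
pl,pr=unproj("top",[z(134,233),z(458,229)],.072)[:,:2]
d=pl-pr; print("sep",np.linalg.norm(d)); yv=d/np.linalg.norm(d); xv=np.array([yv[1],-yv[0]]); O=(pl+pr)/2+.074*xv
print("origin",O,"yaw",np.degrees(np.arctan2(xv[1],xv[0])))
print("block front corners",unproj("top",[z(165,157),z(433,154)],.07))
print("saddle mids",unproj("top",[z(139,201),z(455,197)],.05))
```

```text
1.4 [ 0.43191627 -0.1106452   0.33627492] [-3.12657113 -0.30016439 -0.00351872]
sep 0.2961356524328295
origin [0.64793663 0.0985716 ] yaw -0.8110080192233076
block front corners [[ 0.64586935  0.21863263  0.07      ]
 [ 0.64218214 -0.02753959  0.07      ]]
saddle mids [[ 0.60868727  0.2459461   0.05      ]
 [ 0.60467294 -0.04717792  0.05      ]]
```

View pics/sidez1.png

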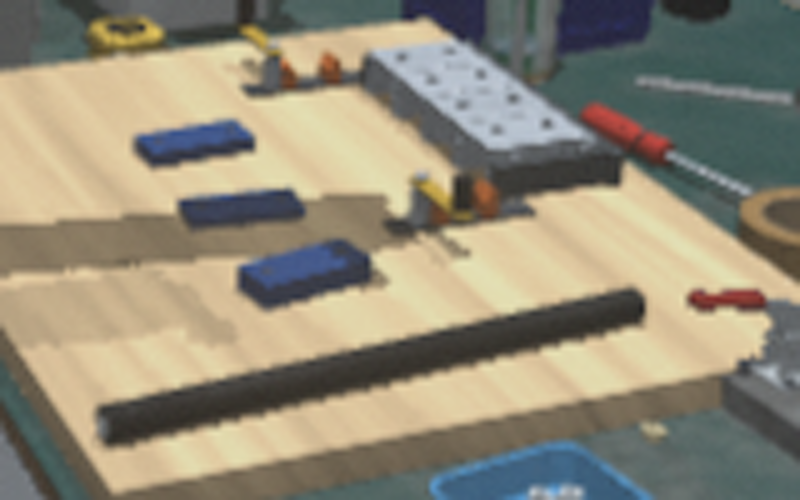

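The side crop shows three plates (the right one is thickest, the middle thinnest), with the rack front at (365,60)–(495,165). I'll fit the thicknesses and rectify the rack front.

```bash
cat >> h.py <<'E'
O=np.array([.6465,.099]); YAW=np.radians(-.8)
XV=np.array([np.cos(YAW),np.sin(YAW)]); YV=np.array([-XV[1],XV[0]])
def rack(x,y,z): return np.r_[O+x*XV+y*YV,.03+z]
E
python3 - <<'E'
from h import *
fs=[eyes.grab_frame("side").astype(float) for _ in range(4)]; f=np.mean(fs,0); u8=f.astype(np.uint8)
P0=plates(eyes.grab_frame("top"))
for cen,yaw,*_ in P0:
    a=np.radians(yaw); X=np.array([np.cos(a),np.sin(a)]);Y=np.array([-X[1],X[0]])
    c2=proj("side",np.r_[cen,.04])[0]
    area=None
    hsv=cv2.cvtColor(u8,cv2.COLOR_RGB2HSV); m=cv2.inRange(hsv,(100,90,30),(128,255,255))
    n,l,s,c=cv2.connectedComponentsWithStats(m); i=min(range(1,n),key=lambda i:np.linalg.norm(c[i]-c2)+(s[i][4]<60)*1e3)
    res=[]
    for t in (.010,.015,.020,.025):
        pts=np.array([np.r_[cen+X*sx*.045+Y*sy*.02,.03+z] for sx in(-1,1) for sy in(-1,1) for z in(0,t)])
        h=cv2.convexHull(proj("side",pts).astype(np.float32)); res.append(round(cv2.contourArea(h)))
    print(cen,yaw,"area",s[i][4],"pred",res)
print([np.round(proj("side",rack(0,y,z))[0],1).tolist() for y in(116,58,0,-58,-116) for z in (0,40) for y,z in [(y/1e3,z/1e3)]])
# rectify: 1px=1mm front face, y 120..-120, z 45..-5
yy,zz=np.meshgrid(np.arange(120,-121,-1)/1e3,np.arange(45,-8,-1)/1e3)
W=np.array([rack(0,a,b) for a,b in zip(yy.ravel(),zz.ravel())]); q=proj("side",W).astype(np.float32).reshape(*yy.shape,2)
im=cv2.remap(u8,q[...,0],q[...,1],cv2.INTER_CUBIC)
e=cv2.convertScaleAbs(im,alpha=2.0)
cv2.imwrite("pics/rect.png",cv2.resize(e[:,:,::-1],None,fx=3.2,fy=6,interpolation=cv2.INTER_LINEAR))
g=im.mean(2)
for y0 in (87,29,-29,-87):
    j=slice(120-y0-14,120-y0+15); print(y0,[int(x) for x in g[:,j].mean(1)[::3]])
E
```

```text
[0.4636 0.1425] 3.9 area 78 pred [142, 170, 198, 226]
[0.4535 0.0176] -6.2 area 78 pred [166, 197, 228, 259]
[ 0.4763 -0.097 ] -3.0 area 96 pred [190, 224, 259, 294]
[[336.5, 188.4], [348.5, 189.1], [342.1, 193.2], [348.5, 189.1], [348.0, 198.2], [348.5, 189.1], [354.2, 203.5], [348.5, 189.1], [360.8, 209.1], [348.5, 189.1]]
87 [152, 113, 87, 82, 84, 85, 86, 85, 85, 85, 87, 93, 111, 137, 162, 177, 188, 196]
29 [156, 114, 89, 88, 88, 86, 88, 89, 89, 89, 90, 101, 125, 151, 168, 178, 188, 196]
-29 [158, 114, 87, 86, 89, 88, 89, 89, 89, 86, 85, 94, 116, 146, 168, 180, 189, 198]
-87 [160, 114, 87, 90, 93, 91, 87, 87, 89, 89, 88, 88, 86, 80, 69, 56, 49, 48]
```

View pics/rect.png

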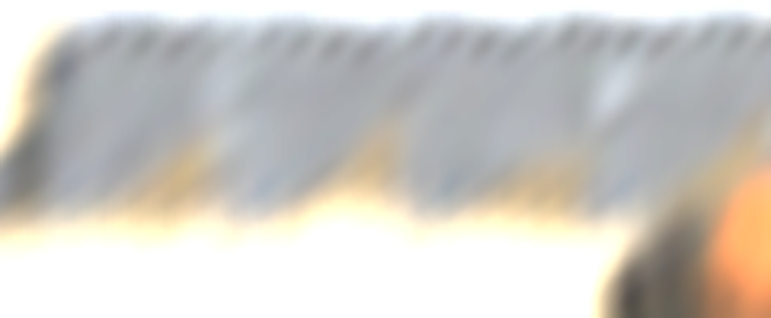

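Run:
```python
from h import *
from itertools import permutations
f=np.mean([eyes.grab_frame("side").astype(float) for _ in range(6)],0)
t=eyes.grab_frame("top"); zoom(t,210,118,430,288,3.6,"topz2.png")
# plates
B=((f[...,2]>f[...,0]*1.35)&(f[...,2]>40)).astype(np.uint8)
n,l,s,c=cv2.connectedComponentsWithStats(B)
cand=[(np.array([.4636,.1425]),3.9),(np.array([.4535,.0176]),-6.1),(np.array([.4502,-.1112]),10.5),(np.array([.4763,-.097]),-3.)]
for cen,yaw in cand:
    a=np.radians(yaw); X=np.array([np.cos(a),np.sin(a)]);Y=np.array([-X[1],X[0]])
    c2=proj("side",np.r_[cen,.04])[0]; i=min((i for i in range(1,n) if s[i][4]>60),key=lambda i:np.linalg.norm(c[i]-c2))
    res=[]
    for th in (.010,.015,.020,.025):
        pts=np.array([np.r_[cen+X*sx*.045+Y*sy*.02,.03+z] for sx in(-1,1) for sy in(-1,1) for z in(0,th)])
        h=cv2.convexHull(proj("side",pts).astype(np.float32)); x,y,w,hh=cv2.boundingRect(h); res.append((round(cv2.contourArea(h)),h[:,0].min(0).round(1).tolist(),h[:,0].max(0).round(1).tolist()))
    print(cen,"c",c2.round(1),c[i].round(1),"area",s[i][4],s[i][:4],res)
# slots
S=6; u0,v0,u1,v1=332,176,366,216
K,T=cam("side")
us=np.arange(u0-.5+.5/S,u1-.5,1/S); vs=np.arange(v0-.5+.5/S,v1-.5,1/S)
rb=(f[...,0]-f[...,2])[v0:v1,u0:u1]
U,V=np.meshgrid(us,vs)
def cover(du,dv):
    d=np.stack([U-du,V-dv,np.ones_like(U)],-1)@np.linalg.inv(K).T@T[:3,:3].T
    Rm=np.array([[*XV,0],[*YV,0],[0,0,1]]); dr=d@Rm.T; o=Rm@(T[:3,3]-np.r_[O,.03])
    s=-o[0]/dr[...,0]; y=o[1]+s*dr[...,1]; z=o[2]+s*dr[...,2]
    sf=-o[2]/dr[...,2]; xf=o[0]+sf*dr[...,0]; yf=o[1]+sf*dr[...,1]
    return y,z,xf,yf
bl=lambda m:m.reshape(v1-v0,S,u1-u0,S).mean((1,3))
best=[]
for du in np.arange(-1,1.01,.25):
  for dv in np.arange(-1,1.01,.25):
    y,z,xf,yf=cover(du,dv)
    face=(z>0)&(z<.040)&(abs(y)<.116)
    w=(bl(((y<.125)&(y>-.075)&(z>-.004)&(z<.036)).astype(float))>.99)
    board=bl(((z<=0)).astype(float))
    C={}
    for k,yc in enumerate((.087,.029,-.029,-.087)):
        for h in (13,18,23,28):
            C[k,h]=bl((face&(abs(y-yc)<.023)&(z<h/1e3)&(abs(yf-yc)<.023)&(xf<.088)).astype(float))
    for p in permutations((13,18,23,28)):
        cv=sum(C[k,p[k]] for k in range(4)); A=np.c_[board[w],cv[w],np.ones(w.sum())]
        x,rs,_,_=np.linalg.lstsq(A,rb[w],rcond=None); best.append((np.sqrt(((A@x-rb[w])**2).mean()),p,du,dv,x.round(0)))
best.sort(key=lambda b:b[0])
seen={}
for b in best:
    if b[1] not in seen: seen[b[1]]=1; print(b) if len(seen)<7 else 0
```

```text
[0.4636 0.1425] c [302.6 197.9] [303.4 197.2] area 86 [293 194  22   7] [(142, [290.29998779296875, 194.5], [314.79998779296875, 203.8000030517578]), (170, [290.29998779296875, 193.3000030517578], [314.79998779296875, 203.8000030517578]), (198, [290.29998779296875, 192.1999969482422], [314.79998779296875, 203.8000030517578]), (226, [290.29998779296875, 191.10000610351562], [314.8999938964844, 203.8000030517578])]
[0.4535 0.0176] c [311.9 210.2] [312.8 210.5] area 82 [301 208  24   6] [(166, [299.0, 207.0], [324.79998779296875, 216.0]), (197, [299.0, 205.8000030517578], [324.79998779296875, 216.0]), (228, [299.0, 204.60000610351562], [324.8999938964844, 216.0]), (259, [299.0, 203.39999389648438], [324.8999938964844, 216.0])]
[ 0.4502 -0.1112] c [324.6 224.4] [324.5 222.7] area 116 [313 218  25  10] [(196, [310.79998779296875, 219.5], [338.20001220703125, 232.10000610351562]), (230, [310.79998779296875, 218.3000030517578], [338.29998779296875, 232.10000610351562]), (265, [310.79998779296875, 217.0], [338.3999938964844, 232.10000610351562]), (300, [310.79998779296875, 215.8000030517578]
[... 369 characters left out ...]
[343.6000061035156, 228.1999969482422])]
(np.float64(5.059307272377042), (18, 23, 13, 28), np.float64(1.0), np.float64(-0.75), array([70., 30., -3.]))
(np.float64(5.059307272377042), (18, 28, 13, 23), np.float64(1.0), np.float64(-0.75), array([70., 30., -3.]))
(np.float64(5.079338051599335), (23, 28, 13, 18), np.float64(1.0), np.float64(-0.75), array([70., 29., -3.]))
(np.float64(5.079338051599335), (28, 23, 13, 18), np.float64(1.0), np.float64(-0.75), array([70., 29., -3.]))
(np.float64(5.087482340613346), (23, 18, 13, 28), np.float64(1.0), np.float64(-0.75), array([70., 29., -3.]))
(np.float64(5.087482340613346), (28, 18, 13, 23), np.float64(1.0), np.float64(-0.75), array([70., 29., -3.]))
```

View pics/topz2.png

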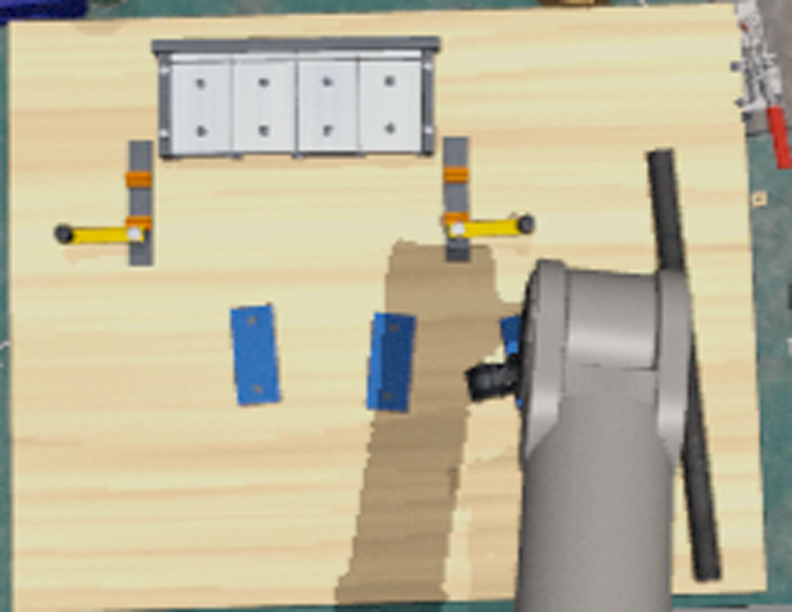

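The third plate is merely hidden by the arm, not moved. I'll refine the thickness and slot fits.

```bash
cat > fit.py <<'E'
from h import *
from itertools import permutations
f=np.mean([eyes.grab_frame("side").astype(float) for _ in range(4)],0)
K,T=cam("side"); S=6
def rays(box,du,dv,org,a):
    u0,v0,u1,v1=box; us=np.arange(u0-.5+.5/S,u1-.5,1/S); vs=np.arange(v0-.5+.5/S,v1-.5,1/S); U,V=np.meshgrid(us,vs)
    d=np.stack([U-du,V-dv,np.ones_like(U)],-1)@np.linalg.inv(K).T@T[:3,:3].T
    Rm=np.array([[np.cos(a),np.sin(a),0],[-np.sin(a),np.cos(a),0],[0,0,1]]); return Rm@(T[:3,3]-org), d@Rm.T
def bl(m,box): u0,v0,u1,v1=box; return m.astype(float).reshape(v1-v0,S,u1-u0,S).mean((1,3))
ratio=(f[...,0]-f[...,2])/f.sum(2)
for cen,yaw in [((.4636,.1425),3.9),((.4537,.0176),-6.1),((.4502,-.1112),10.5)]:
    c=proj("side",np.r_[cen,.04])[0].round().astype(int); box=(c[0]-22,c[1]-13,c[0]+23,c[1]+13)
    out=[]
    for t in (.01,.015,.02,.025):
        b=(9,)
        for du in np.arange(-1.5,1.6,.5):
            for dv in np.arange(-1.5,1.6,.25):
                o,d=rays(box,du,dv,np.r_[cen,.03],np.radians(yaw))
                lo=np.array([-.045,-.02,0]);hi=np.array([.045,.02,t])
                t1=(lo-o)/d;t2=(hi-o)/d; hit=np.minimum(t1,t2).max(-1)<np.maximum(t1,t2).min(-1)
                m=bl(hit,box); A=np.c_[m.ravel(),np.ones(m.size)]; y=ratio[box[1]:box[3],box[0]:box[2]].ravel()
                x=np.linalg.lstsq(A,y,rcond=None)[0]; e=np.sqrt(((A@x-y)**2).mean())
                if e<b[0]: b=(e,du,dv)
        out.append((int(t*1e3),[round(float(v),4) for v in b]))
    print(cen,out)
box=(326,168,370,220); R_=f[box[1]:box[3],box[0]:box[2]]; best=[]
for du in np.arange(-.5,2.6,.5):
  for dv in np.arange(-2,1.1,.25):
    o,d=rays(box,du,dv,np.r_[O,.03],YAW)
    s=-o[0]/d[...,0]; y=o[1]+s*d[...,1]; z=o[2]+s*d[...,2]
    s4=(.04-o[2])/d[...,2]; xt=o[0]+s4*d[...,0]; yt=o[1]+s4*d[...,1]
    sf=-o[2]/d[...,2]; xf=o[0]+sf*d[...,0]; yf=o[1]+sf*d[...,1]
    w=bl((y<.114)&(y>-.085)&(z>-.012)&(z<.050)&~((y<-.06)&(z<.016)),box)>.99
    top=bl((z>.04),box); board=bl(z<=0,box); C={}
    for k,yc in enumerate((.087,.029,-.029,-.087)):
        for h in (13,18,23,28):
            mo=(z>0)&(z<h/1e3)&(abs(y-yc)<.023); fl=mo&(abs(yf-yc)<.023)&(xf<.088); C[k,h]=bl(mo&~fl,box),bl(fl,box)
    for p in permutations((13,18,23,28)):
        wl=sum(C[k,p[k]][0] for k in range(4)); fl=sum(C[k,p[k]][1] for k in range(4))
        A=np.c_[board[w],top[w],wl[w],fl[w],np.ones(w.sum())]; x=np.linalg.lstsq(A,R_[w],rcond=None)[0]
        best.append((round(float(np.sqrt(((A@x-R_[w])**2).mean())),3),p,du,dv,x.round(0).tolist()))
best.sort(key=lambda b:b[0]); seen=set()
for b in best:
    if b[1] not in seen:
        seen.add(b[1]); print(*b) if len(seen)<8 else 0
E
python3 fit.py
```

```text
(0.4636, 0.1425) [(10, [0.06, 1.0, -1.25]), (15, [0.0658, 1.0, -0.5]), (20, [0.0728, 1.0, -0.25]), (25, [0.0782, 1.0, 0.75])]
(0.4537, 0.0176) [(10, [0.0984, 1.0, -0.5]), (15, [0.1012, 1.0, 0.0]), (20, [0.1036, 1.0, 0.25]), (25, [0.1054, 1.0, 0.25])]
(0.4502, -0.1112) [(10, [0.0641, 0.5, -1.5]), (15, [0.0593, 1.0, -1.25]), (20, [0.0642, 1.0, -0.5]), (25, [0.0714, 1.0, 0.25])]
10.58 (23, 28, 13, 18) 1.0 -0.25 [[118.0, 94.0, 54.0], [89.0, 95.0, 103.0], [-4.0, -5.0, -6.0], [38.0, 22.0, -2.0], [92.0, 94.0, 96.0]]
10.601 (28, 23, 13, 18) 1.0 -0.25 [[119.0, 94.0, 54.0], [89.0, 95.0, 103.0], [-4.0, -5.0, -6.0], [38.0, 22.0, -2.0], [92.0, 94.0, 95.0]]
10.605 (28, 18, 13, 23) 1.0 -0.25 [[119.0, 94.0, 54.0], [89.0, 96.0, 103.0], [-3.0, -4.0, -5.0], [38.0, 22.0, -2.0], [92.0, 94.0, 95.0]]
10.606 (18, 28, 13, 23) 1.0 -0.25 [[119.0, 94.0, 54.0], [89.0, 95.0, 103.0], [-4.0, -5.0, -6.0], [38.0, 22.0, -2.0], [92.0, 94.0, 95.0]]
10.629 (23, 18, 13, 28) 1.0 -0.25 [[119.0, 94.0, 54.0], [89.0, 96.0, 104.0], [-3.0, -4.0, -5.0], [38.0, 22.0, -2.0], [92.0, 93.0, 95.0]]
10.647 (18, 23, 13, 28) 1.0 -0.25 [[119.0, 94.0, 54.0], [89.0, 96.0, 104.0], [-2.0, -3.0, -5.0], [38.0, 22.0, -2.0], [91.0, 93.0, 95.0]]
10.653 (28, 13, 18, 23) 1.0 -0.25 [[119.0, 94.0, 54.0], [89.0, 96.0, 103.0], [-4.0, -4.0, -5.0], [38.0, 22.0, -1.0], [92.0, 93.0, 95.0]]
```

Call:
step_arm(rows=[[-0.0055, -0.0077, -0.07, 0, 0, -0.0025], [-0.0055, -0.0077, -0.14, 0, 0, -0.0025], [-0.0055, -0.0077, -0.2, 0, 0, -0.0025], [-0.0055, -0.0077, -0.26, 0, 0, -0.0025], [-0.0055, -0.0077, -0.32, 0, 0, -0.0025]], jaw=1, squeeze=40)

```text
clock: 2.62
tcp_pos: [0.4269, -0.1202, 0.142]
orientation: [3.129, 0.274, 0.001]
contact_force: [0.5, -0.1, -0.8]
grip_width: 0.0256
gripper_force: 0.0
```

Call:
step_arm(rows=[[0, 0, -0.04, 0, 0, 0], [0, 0, -0.07, 0, 0, 0], [0, 0, -0.085, 0, 0, 0], [0, 0, -0.09, 0, 0, 0], [0, 0, -0.09, 0, 0, 0]])

```text
clock: 3.03
tcp_pos: [0.4271, -0.1201, 0.0892]
orientation: [-3.129, -0.275, 0.001]
contact_force: [0.1, -0.5, -0.1]
grip_width: 0.0002
gripper_force: 0.0
```

Call:
step_arm(rows=[[0, 0.008, -0.01, 0, 0, 0], [0, 0.008, -0.02, 0, 0, 0], [0, 0.008, -0.025, 0, 0, 0], [0, 0.008, -0.029, 0, 0, 0], [0, 0.008, -0.029, 0, 0, 0]])

```text
clock: 3.45
tcp_pos: [0.4269, -0.1154, 0.0717]
orientation: [3.13, 0.275, -0.0]
contact_force: [-0.7, -0.6, -0.4]
grip_width: -0.0001
gripper_force: 0.0
```

Call:
step_arm(rows=[[0, 0, -0.002, 0, 0, 0], [0, 0, -0.004, 0, 0, 0], [0, 0, -0.006, 0, 0, 0], [0, 0, -0.008, 0, 0, 0], [0, 0, -0.008, 0, 0, 0]])

```text
clock: 3.87
tcp_pos: [0.4269, -0.1154, 0.067]
orientation: [-3.13, -0.275, 0.0]
contact_force: [0.5, -0.2, 0.2]
grip_width: 0.0003
gripper_force: 0.0
```

Call:
step_arm(rows=[[0, 0, -0.003, 0, 0, 0], [0, 0, -0.006, 0, 0, 0], [0, 0, -0.008, 0, 0, 0], [0, 0, -0.008, 0, 0, 0], [0, 0, -0.008, 0, 0, 0]])

```text
clock: 4.28
tcp_pos: [0.4272, -0.1154, 0.064]
orientation: [3.129, 0.274, 0.0]
contact_force: [-7.4, 1.4, 28.1]
grip_width: 0.0
gripper_force: 14.2
```

Call:
step_arm(rows=[[0, 0, 0.06, 0, 0, 0], [0, 0, 0.06, 0, 0, 0], [0, 0, 0.06, 0, 0, 0], [0, 0, 0.06, 0, 0, 0], [0, 0, 0.06, 0, 0, 0]], jaw=0)

```text
clock: 4.7
tcp_pos: [0.4263, -0.1153, 0.0977]
orientation: [-3.129, -0.274, 0.002]
contact_force: [-0.9, 0.6, -0.0]
grip_width: 0.0601
gripper_force: 0.0
```

Call:
step_arm(rows=[[0, 0, 0, 0, 0, 0], [0, 0, -0.02, 0, 0, 0], [0, 0, -0.04, 0, 0, 0], [0, 0, -0.06, 0, 0, 0], [0, 0, -0.08, 0, 0, 0]])

```text
clock: 5.12
tcp_pos: [0.4265, -0.1153, 0.0492]
orientation: [-3.129, -0.275, 0.002]
contact_force: [0.6, 0.5, -0.5]
grip_width: 0.0852
gripper_force: 0.0
```

Call:
step_arm(rows=[[0, 0, -0.004, 0, 0, 0], [0, 0, -0.007, 0, 0, 0], [0, 0, -0.007, 0, 0, 0], [0, 0, -0.007, 0, 0, 0], [0, 0, -0.007, 0, 0, 0]])

```text
clock: 5.53
tcp_pos: [0.4274, -0.1155, 0.0466]
orientation: [3.129, 0.274, 0.001]
contact_force: [0.1, 0.1, -0.1]
grip_width: 0.0853
gripper_force: 0.0
```

Call:
step_arm(rows=[[0, 0, 0, 0, 0, 0], [0, 0, 0, 0, 0, 0], [0, 0, 0, 0, 0, 0], [0, 0, 0, 0, 0, 0], [0, 0, 0, 0, 0, 0]], jaw=1, squeeze=60)

```text
clock: 5.95
tcp_pos: [0.4272, -0.1157, 0.0467]
orientation: [3.129, 0.274, 0.001]
contact_force: [-2.6, -1.1, 8.6]
grip_width: 0.0386
gripper_force: 60.5
```

Call:
step_arm(rows=[[0, 0, 0, 0, 0, 0], [0, 0, 0, 0, 0, 0], [0, 0, 0, 0, 0, 0], [0, 0, 0.01, 0, 0, 0], [0, 0, 0.02, 0, 0, 0]])

```text
clock: 6.37
tcp_pos: [0.4264, -0.1152, 0.0582]
orientation: [-3.129, -0.275, 0.002]
contact_force: [-0.4, 1.2, -2.8]
grip_width: 0.0388
gripper_force: 60.8
```

Call:
step_arm(rows=[[0, 0, 0.06, 0, 0, 0], [0.025, 0.055, 0.06, 0, 0, -0.007], [0.05, 0.11, 0.06, 0, 0, -0.015], [0.08, 0.17, 0.06, 0, 0, -0.022], [0.105, 0.225, 0.06, 0, 0, -0.03]])

```text
clock: 6.78
tcp_pos: [0.4909, 0.0213, 0.0949]
orientation: [-3.139, -0.124, -0.002]
contact_force: [0.8, 0.2, -2.8]
grip_width: 0.0387
gripper_force: 61.9
```

Call:
step_arm(rows=[[0.027, 0.057, 0, 0, 0, -0.006], [0.054, 0.114, 0, 0, 0, -0.012], [0.08, 0.171, 0, 0, 0, -0.018], [0.107, 0.228, 0, 0, 0, -0.024], [0.1305, 0.2788, 0, 0, 0, -0.0302]])

```text
clock: 7.2
tcp_pos: [0.5686, 0.1896, 0.0944]
orientation: [-3.141, 0.022, 0.0]
contact_force: [0.7, -0.3, -2.1]
grip_width: 0.0384
gripper_force: 61.8
```

Call:
step_arm(rows=[[0, 0, 0, 0, 0, 0], [0, 0, -0.02, 0, 0, 0], [0, 0, -0.04, 0, 0, 0], [0, 0, -0.05, 0, 0, 0], [0, 0, -0.05, 0, 0, 0]])

```text
clock: 7.62
tcp_pos: [0.5662, 0.1842, 0.0615]
orientation: [3.139, -0.025, -0.008]
contact_force: [-0.3, -0.2, -2.8]
grip_width: 0.0386
gripper_force: 61.8
```

```bash
cat >> h.py <<'E'
def inrack(tcp=None):
    o=r.get_obs(); p=o["tcp_pos"]; d=p[:2]-O; Q=R.from_rotvec(o["orientation"]).as_matrix()
    yy=Q[:,1]*np.sign(Q[1,1]); yaw=np.degrees(np.arctan2(-yy[0],yy[1]))-np.degrees(YAW)
    print("clk",round(o["clock"],2),"tcp",p.round(4),"rack x,y,z mm",(d@XV*1e3).round(1),(d@YV*1e3).round(1),((p[2]-.03)*1e3).round(1),"yaw rel",round(yaw,2),"tilt z",Q[:,2].round(3),"F",o["contact_force"].round(1),"w",round(o["grip_width"]*1e3,1))
E
python3 - <<'E'
from h import *
inrack()
f=eyes.grab_frame("top"); zoom(f,210,118,430,288,3.6,"t3.png"); print(plates(f))
E
```

```text
clk 7.62 tcp [0.5662 0.1842 0.0615] rack x,y,z mm -81.5 84.1 31.5 yaw rel -0.11 tilt z [-0.005 -0.003 -1.   ] F [-0.3 -0.2 -2.8] w 38.6
[(array([0.4574, 0.0157]), np.float64(-0.3), np.int32(247), array([34.4, 83. ]))]
```

View pics/t3.png

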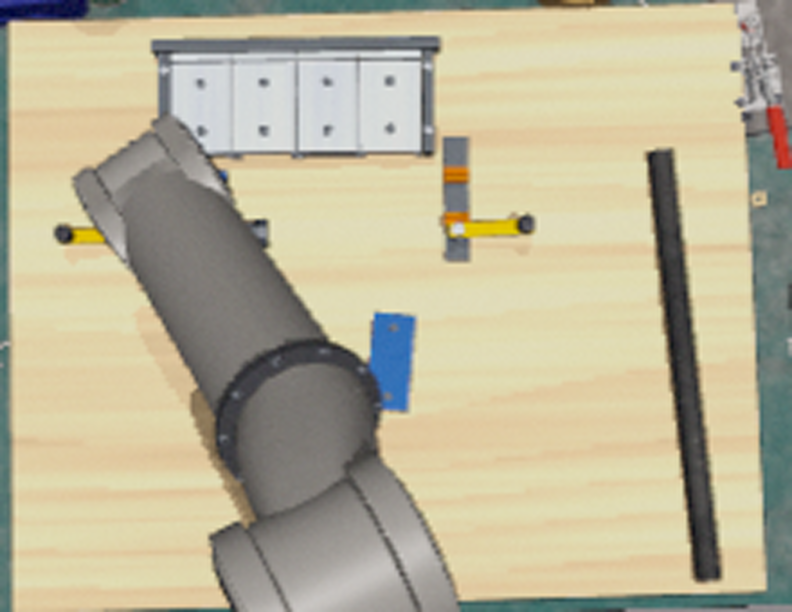

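Call:
step_arm(rows=[[0, 0.0048, -0.0155, 0, 0, 0], [0.003, 0.0048, -0.0155, 0, 0, 0], [0.01, 0.0048, -0.0155, 0, 0, 0], [0.016, 0.0048, -0.0155, 0, 0, 0], [0.022, 0.0048, -0.0155, 0, 0, 0]])

```text
clock: 8.08
tcp_pos: [0.5809, 0.1897, 0.0548]
orientation: [3.141, -0.022, -0.003]
contact_force: [-9.5, 0.7, 0.8]
grip_width: 0.0387
gripper_force: 62.1
```

Call:
step_arm(rows=[[0.001, 0, 0, 0, 0, 0], [0.002, 0, 0, 0, 0, 0], [0.003, 0, 0, 0, 0, 0], [0.004, 0, 0, 0, 0, 0], [0.004, 0, 0, 0, 0, 0]])

```text
clock: 8.5
tcp_pos: [0.5809, 0.1897, 0.0543]
orientation: [3.14, -0.021, -0.009]
contact_force: [-8.8, -1.3, 2.4]
grip_width: 0.0386
gripper_force: 62.4
```

```bash
python3 -c "
from h import *
inrack()"
```

```text
clk 8.5 tcp [0.5809 0.1897 0.0543] rack x,y,z mm -66.9 89.7 24.3 yaw rel 0.05 tilt z [-0.006 -0.002 -1.   ] F [-8.8 -1.3  2.4] w 38.6
```

Call:
step_arm(rows=[[-0.012, -0.0045, -0.0035, 0, 0, 0], [-0.012, -0.0045, -0.0035, 0, 0, 0], [-0.012, -0.0045, -0.0035, 0, 0, 0], [-0.012, -0.0045, -0.0035, 0, 0, 0], [-0.012, -0.0045, -0.0035, 0, 0, 0]])

```text
clock: 8.92
tcp_pos: [0.5775, 0.1871, 0.053]
orientation: [-3.141, 0.023, -0.002]
contact_force: [-0.0, 1.1, -2.4]
grip_width: 0.0385
gripper_force: 61.9
```

Call:
step_arm(rows=[[0, 0, 0, 0, 0, 0], [0, 0, 0, 0, 0, 0]])

```text
clock: 9.08
tcp_pos: [0.577, 0.1872, 0.0528]
orientation: [-3.141, 0.022, -0.001]
contact_force: [-1.1, -0.8, -2.6]
grip_width: 0.0387
gripper_force: 61.9
```

```bash
python3 -c "
from h import *
inrack()"
```

```text
clk 9.08 tcp [0.577  0.1872 0.0528] rack x,y,z mm -70.7 87.2 22.8 yaw rel -0.02 tilt z [ 0.001  0.    -1.   ] F [-1.1 -0.8 -2.6] w 38.7
```

Call:
step_arm(rows=[[0.003, 0, 0, 0, 0, 0], [0.006, 0, 0, 0, 0, 0], [0.009, 0, 0, 0, 0, 0], [0.0115, 0, 0, 0, 0, 0], [0.0115, 0, 0, 0, 0, 0]])

```text
clock: 9.5
tcp_pos: [0.5808, 0.187, 0.0519]
orientation: [3.14, -0.021, -0.009]
contact_force: [-7.4, -0.9, 0.5]
grip_width: 0.0384
gripper_force: 62.2
```

Call:
step_arm(rows=[[-0.012, 0, -0.0077, 0, 0, 0], [-0.012, 0, -0.0077, 0, 0, 0], [-0.012, 0, -0.0077, 0, 0, 0], [-0.012, 0, -0.0077, 0, 0, 0], [-0.012, 0, -0.0077, 0, 0, 0]])

```text
clock: 9.92
tcp_pos: [0.5771, 0.1871, 0.0483]
orientation: [-3.141, 0.023, -0.002]
contact_force: [0.4, -1.1, -2.5]
grip_width: 0.0388
gripper_force: 61.8
```

Call:
step_arm(rows=[[0.003, 0, 0, 0, 0, 0], [0.006, 0, 0, 0, 0, 0], [0.009, 0, 0, 0, 0, 0], [0.012, 0, 0, 0, 0, 0], [0.012, 0, 0, 0, 0, 0]])

```text
clock: 10.33
tcp_pos: [0.5809, 0.187, 0.0473]
orientation: [3.14, -0.021, -0.009]
contact_force: [-7.4, -0.4, -0.2]
grip_width: 0.0389
gripper_force: 62.1
```

```bash
python3 -c "
from h import *
inrack()"
```

```text
clk 10.33 tcp [0.5809 0.187  0.0473] rack x,y,z mm -66.8 87.1 17.3 yaw rel 0.04 tilt z [-0.005 -0.001 -1.   ] F [-7.4 -0.4 -0.2] w 38.9
```

Call:
step_arm(rows=[[-0.02, 0, 0.007, 0, 0, 0], [-0.022, -0.04, 0.007, 0, 0, 0], [-0.022, -0.08, 0.007, 0, 0, 0], [-0.022, -0.0967, 0.007, 0, 0, 0], [-0.022, -0.0967, 0.007, 0, 0, 0]])

```text
clock: 10.75
tcp_pos: [0.571, 0.125, 0.0522]
orientation: [3.139, -0.03, 0.0]
contact_force: [-1.4, -0.1, -2.4]
grip_width: 0.0386
gripper_force: 61.9
```

Call:
step_arm(rows=[[0, 0, 0, 0, 0, 0], [0, 0, 0, 0, 0, 0], [0, 0, 0, 0, 0, 0]])

```text
clock: 11.0
tcp_pos: [0.5705, 0.1309, 0.0524]
orientation: [-3.14, 0.019, -0.001]
contact_force: [-0.3, 0.1, -2.1]
grip_width: 0.0383
gripper_force: 61.9
```

```bash
python3 -c "
from h import *
inrack()"
```

```text
clk 11.0 tcp [0.5705 0.1309 0.0524] rack x,y,z mm -76.5 30.8 22.4 yaw rel 0.1 tilt z [ 0.     0.001 -1.   ] F [-0.3  0.1 -2.1] w 38.3
```

Call:
step_arm(rows=[[0.004, 0, 0, 0, 0, 0], [0.01, 0, 0, 0, 0, 0], [0.016, 0, 0, 0, 0, 0], [0.0215, 0, 0, 0, 0, 0], [0.0215, 0, 0, 0, 0, 0]])

```text
clock: 11.42
tcp_pos: [0.5844, 0.1292, 0.0524]
orientation: [-3.141, 0.023, -0.002]
contact_force: [0.0, -0.4, -1.9]
grip_width: 0.0387
gripper_force: 61.9
```

```bash
python3 -c "
from h import *
inrack()"
```

```text
clk 11.42 tcp [0.5844 0.1292 0.0524] rack x,y,z mm -62.6 29.3 22.4 yaw rel -0.02 tilt z [ 0.001  0.    -1.   ] F [ 0.  -0.4 -1.9] w 38.7
```

Call:
step_arm(rows=[[-0.023, 0, 0, 0, 0, 0], [-0.024, -0.06, 0, 0, 0, 0], [-0.025, -0.12, 0, 0, 0, 0], [-0.026, -0.17, -0.003, 0, 0, 0], [-0.026, -0.194, -0.007, 0, 0, 0]])

```text
clock: 11.83
tcp_pos: [0.5673, 0.0071, 0.048]
orientation: [3.138, -0.03, -0.001]
contact_force: [0.4, -0.7, -1.5]
grip_width: 0.0389
gripper_force: 61.9
```

Call:
step_arm(rows=[[0, 0, 0, 0, 0, 0], [0, 0, 0, 0, 0, 0], [0, 0, 0, 0, 0, 0], [0, 0, 0, 0, 0, 0], [0, 0, 0, 0, 0, 0]])

```text
clock: 12.25
tcp_pos: [0.5678, 0.0145, 0.0482]
orientation: [-3.141, 0.018, -0.0]
contact_force: [-0.1, 0.0, -2.2]
grip_width: 0.0388
gripper_force: 61.9
```

Call:
step_arm(rows=[[0.004, 0, 0, 0, 0, 0], [0.01, 0, 0, 0, 0, 0], [0.016, 0, 0, 0, 0, 0], [0.0215, 0, 0, 0, 0, 0], [0.0215, 0, 0, 0, 0, 0]])

```text
clock: 12.67
tcp_pos: [0.5817, 0.0128, 0.0482]
orientation: [-3.141, 0.022, -0.002]
contact_force: [-0.7, -1.4, -1.9]
grip_width: 0.0388
gripper_force: 61.9
```

```bash
python3 -c "
from h import *
inrack()"
```

```text
clk 12.67 tcp [0.5817 0.0128 0.0482] rack x,y,z mm -63.6 -87.1 18.2 yaw rel -0.01 tilt z [ 0.001  0.    -1.   ] F [-0.7 -1.4 -1.9] w 38.8
```

Call:
step_arm(rows=[[0.016, 0, -0.0005, 0, 0, 0], [0.032, 0, -0.001, 0, 0, 0], [0.048, -0.0005, -0.0015, 0, 0, 0], [0.064, -0.001, -0.002, 0, 0, 0], [0.08, -0.001, -0.002, 0, 0, 0]])

```text
clock: 13.08
tcp_pos: [0.6298, 0.0119, 0.0468]
orientation: [3.141, -0.023, 0.0]
contact_force: [-1.0, -0.1, -1.9]
grip_width: 0.0386
gripper_force: 62.1
```

Call:
step_arm(rows=[[0, 0, 0, 0, 0, 0], [0, 0, 0, 0, 0, 0], [0, 0, 0, 0, 0, 0]])

```text
clock: 13.33
tcp_pos: [0.6285, 0.0121, 0.0468]
orientation: [-3.141, 0.022, 0.0]
contact_force: [0.3, 0.8, -1.7]
grip_width: 0.0387
gripper_force: 62.1
```

```bash
python3 -c "
from h import *
inrack()"
```

```text
clk 13.33 tcp [0.6285 0.0121 0.0468] rack x,y,z mm -16.8 -87.1 16.8 yaw rel -0.01 tilt z [-0.  0. -1.] F [ 0.3  0.8 -1.7] w 38.7
```

Call:
step_arm(rows=[[0, 0, 0, 0, 0, 0], [0, 0, 0, 0, 0, 0], [0, 0, 0, 0, 0, 0], [0, 0, 0, 0, 0, 0], [0, 0, 0, 0, 0, 0]], jaw=0.4)

```text
clock: 13.75
tcp_pos: [0.6285, 0.012, 0.0471]
orientation: [3.141, -0.022, 0.0]
contact_force: [-0.4, -0.8, -0.1]
grip_width: 0.0511
gripper_force: 0.0
```

Call:
step_arm(rows=[[0, 0, 0.03, 0, 0, 0], [0, 0, 0.06, 0, 0, 0], [-0.03, 0, 0.06, 0, 0, 0], [-0.07, 0, 0.06, 0, 0, 0], [-0.07, 0, 0.06, 0, 0, 0]])

```text
clock: 14.17
tcp_pos: [0.5822, 0.0119, 0.0826]
orientation: [3.141, -0.021, -0.007]
contact_force: [-1.4, 0.7, 0.1]
grip_width: 0.0515
gripper_force: 0.0
```

Call:
step_arm(rows=[[0, 0, 0, 0, 0, 0], [0, 0, 0, 0, 0, 0], [0, 0, 0, 0, 0, 0], [0, 0, -0.03, 0, 0, 0], [0, 0, -0.057, 0, 0, 0]], jaw=1)

```text
clock: 14.58
tcp_pos: [0.5884, 0.0122, 0.049]
orientation: [-3.141, 0.023, -0.005]
contact_force: [0.0, 0.2, -0.5]
grip_width: 0.0
gripper_force: 0.0
```

Call:
step_arm(rows=[[0, 0, 0, 0, 0, 0], [0.012, 0, 0, 0, 0, 0], [0.025, 0, 0, 0, 0, 0], [0.04, 0, 0, 0, 0, 0], [0.055, 0, 0, 0, 0, 0]])

```text
clock: 15.0
tcp_pos: [0.6212, 0.0121, 0.0495]
orientation: [-3.141, 0.022, -0.002]
contact_force: [-1.9, -1.9, 1.3]
grip_width: -0.0003
gripper_force: 1.1
```

```bash
python3 -c "
from h import *
inrack()"
```

```text
clk 15.0 tcp [0.6212 0.0121 0.0495] rack x,y,z mm -24.0 -87.2 19.5 yaw rel -0.02 tilt z [ 0.001  0.    -1.   ] F [-1.9 -1.9  1.3] w -0.3
```

Call:
step_arm(rows=[[0.005, 0, 0, 0, 0, 0], [0.01, 0, 0, 0, 0, 0], [0.015, 0, 0, 0, 0, 0], [0.017, 0, 0, 0, 0, 0], [0.017, 0, 0, 0, 0, 0]])

```text
clock: 15.42
tcp_pos: [0.6301, 0.0121, 0.0488]
orientation: [-3.142, 0.022, -0.001]
contact_force: [-1.2, 0.1, 0.7]
grip_width: 0.0002
gripper_force: 0.2
```

Call:
step_arm(rows=[[0.002, 0, 0, 0, 0, 0], [0.004, 0, 0, 0, 0, 0], [0.005, 0, 0, 0, 0, 0], [0.005, 0, 0, 0, 0, 0], [0.005, 0, 0, 0, 0, 0]])

```text
clock: 15.83
tcp_pos: [0.6328, 0.0121, 0.0487]
orientation: [-3.142, 0.022, -0.0]
contact_force: [-2.1, 0.1, 1.7]
grip_width: 0.0001
gripper_force: 0.8
```

```bash
python3 -c "
from h import *
inrack()"
```

```text
clk 15.83 tcp [0.6328 0.0121 0.0487] rack x,y,z mm -12.5 -87.1 18.7 yaw rel -0.01 tilt z [ 0.  0. -1.] F [-2.1  0.1  1.7] w 0.1
```

Call:
step_arm(rows=[[0.001, 0, 0, 0, 0, 0], [0.002, 0, 0, 0, 0, 0], [0.003, 0, 0, 0, 0, 0], [0.0035, 0, 0, 0, 0, 0], [0.0035, 0, 0, 0, 0, 0]])

```text
clock: 16.25
tcp_pos: [0.635, 0.0121, 0.0487]
orientation: [3.142, -0.022, 0.0]
contact_force: [-1.8, 0.2, 1.4]
grip_width: -0.0001
gripper_force: 0.9
```

Call:
step_arm(rows=[[0.001, 0, 0, 0, 0, 0], [0.002, 0, 0, 0, 0, 0], [0.003, 0, 0, 0, 0, 0], [0.0035, 0, 0, 0, 0, 0], [0.0035, 0, 0, 0, 0, 0]])

```text
clock: 16.67
tcp_pos: [0.6363, 0.0121, 0.0486]
orientation: [3.141, -0.022, -0.002]
contact_force: [-4.6, 0.4, 4.1]
grip_width: 0.0001
gripper_force: 2.6
```

```bash
python3 -c "
from h import *
inrack()"
```

```text
clk 16.67 tcp [0.6363 0.0121 0.0486] rack x,y,z mm -9.0 -87.0 18.6 yaw rel -0.0 tilt z [-0.001 -0.    -1.   ] F [-4.6  0.4  4.1] w 0.1
```

Call:
step_arm(rows=[[0.001, 0, 0, 0, 0, 0], [0.002, 0, 0, 0, 0, 0], [0.003, 0, 0, 0, 0, 0], [0.003, 0, 0, 0, 0, 0], [0.003, 0, 0, 0, 0, 0]])

```text
clock: 17.08
tcp_pos: [0.6364, 0.012, 0.0483]
orientation: [3.141, -0.022, -0.008]
contact_force: [-9.7, 0.2, 6.9]
grip_width: -0.0003
gripper_force: 4.9
```

Call:
step_arm(rows=[[-0.03, 0, 0.01, 0, 0, 0], [-0.06, 0, 0.06, 0, 0, 0], [-0.06, 0, 0.1, 0, 0, 0], [-0.06, 0, 0.1, 0, 0, 0], [-0.06, 0, 0.1, 0, 0, 0]], jaw=0)

```text
clock: 17.5
tcp_pos: [0.6049, 0.0122, 0.1107]
orientation: [-3.141, 0.022, -0.009]
contact_force: [0.5, 0.7, 0.5]
grip_width: 0.0603
gripper_force: 0.0
```

```bash
python3 -c "
from h import *
inrack(); f=eyes.grab_frame('top'); print(plates(f)); cv2.imwrite('pics/t4.png',f[:,:,::-1])"
```

```text
clk 17.5 tcp [0.6049 0.0122 0.1107] rack x,y,z mm -40.3 -87.4 80.7 yaw rel -0.02 tilt z [ 0.006  0.    -1.   ] F [0.5 0.7 0.5] w 60.3
[(array([0.4637, 0.1425]), np.float64(3.6), np.int32(285), array([37.4, 87.1])), (array([0.444 , 0.0229]), np.float64(6.6), np.int32(170), array([27.8, 79.5]))]
```

Call:
step_arm(rows=[[-0.053, 0.043, 0, 0, 0, 0.005], [-0.107, 0.086, 0, 0, 0, 0.01], [-0.161, 0.129, 0, 0, 0, 0.015], [-0.214, 0.172, -0.02, 0, 0, 0.02], [-0.268, 0.215, -0.035, 0, 0, 0.025]])

```text
clock: 17.97
tcp_pos: [0.4421, 0.1409, 0.0872]
orientation: [-3.139, -0.101, -0.001]
contact_force: [1.5, 1.5, -0.3]
grip_width: 0.0855
gripper_force: 0.0
```

Call:
step_arm(rows=[[0, 0, 0, 0, 0, 0], [0, 0, 0, 0, 0, 0], [0, 0, 0, 0, 0, 0], [0, 0, 0, 0, 0, 0], [0, 0, 0, 0, 0, 0]])

```text
clock: 18.38
tcp_pos: [0.4446, 0.1392, 0.088]
orientation: [-3.14, -0.097, -0.001]
contact_force: [0.3, 0.4, -0.2]
grip_width: 0.0852
gripper_force: 0.0
```

```bash
python3 -c "
from h import *
inrack()"
```

```text
clk 18.38 tcp [0.4446 0.1392 0.088 ] rack x,y,z mm -202.5 37.3 58.0 yaw rel 4.35 tilt z [ 0.001  0.    -1.   ] F [ 0.3  0.4 -0.2] w 85.2
```

Call:
step_arm(rows=[[-0.005, 0.003, -0.02, 0, 0, 0], [-0.005, 0.003, -0.045, 0, 0, 0], [-0.005, 0.003, -0.062, 0, 0, 0], [-0.005, 0.003, -0.07, 0, 0, 0], [-0.005, 0.003, -0.07, 0, 0, 0]])

```text
clock: 18.8
tcp_pos: [0.44, 0.1411, 0.0451]
orientation: [3.139, 0.1, -0.003]
contact_force: [-0.4, 0.2, -0.1]
grip_width: 0.0855
gripper_force: 0.0
```

Call:
step_arm(rows=[[0, 0, 0, 0, 0, 0], [0, 0, 0, 0, 0, 0], [0, 0, 0, 0, 0, 0], [0, 0, 0, 0, 0, 0], [0, 0, 0, 0, 0, 0]], jaw=1)

```text
clock: 19.22
tcp_pos: [0.4408, 0.1418, 0.047]
orientation: [3.14, 0.1, 0.002]
contact_force: [-1.0, -0.5, 8.7]
grip_width: 0.0386
gripper_force: 60.3
```

Call:
step_arm(rows=[[0, 0, 0, 0, 0, 0], [0, 0, 0, 0, 0, 0], [0, 0, 0, 0, 0, 0], [0, 0, 0, 0, 0, 0], [0, 0, 0, 0, 0, 0]])

```text
clock: 19.63
tcp_pos: [0.4408, 0.1418, 0.047]
orientation: [3.14, 0.1, 0.002]
contact_force: [-1.7, -1.2, 7.7]
grip_width: 0.0385
gripper_force: 60.3
```

Call:
step_arm(rows=[[0, 0, 0.02, 0, 0, 0], [0.05, 0.018, 0.02, 0, 0, -0.006], [0.1, 0.036, 0.02, 0, 0, -0.012], [0.16, 0.057, 0.02, 0, 0, -0.018], [0.2115, 0.0755, 0.02, 0, 0, -0.0247]])

```text
clock: 20.05
tcp_pos: [0.5691, 0.1876, 0.0585]
orientation: [-3.141, 0.022, -0.002]
contact_force: [0.4, -0.3, -3.0]
grip_width: 0.0384
gripper_force: 61.0
```

Call:
step_arm(rows=[[0, 0, 0, 0, 0, 0], [0, 0, -0.008, 0, 0, 0], [0, 0, -0.017, 0, 0, 0], [0, 0, -0.017, 0, 0, 0], [0, 0, -0.017, 0, 0, 0]])

```text
clock: 20.47
tcp_pos: [0.5657, 0.1864, 0.0473]
orientation: [3.141, -0.02, -0.003]
contact_force: [0.5, -0.9, -1.4]
grip_width: 0.0382
gripper_force: 61.8
```

Call:
step_arm(rows=[[0, 0, 0, 0, 0, 0], [0, 0, 0, 0, 0, 0], [0, 0, 0, 0, 0, 0]])

```text
clock: 20.72
tcp_pos: [0.5665, 0.1868, 0.0477]
orientation: [3.141, -0.021, -0.001]
contact_force: [0.1, 0.3, -1.5]
grip_width: 0.0381
gripper_force: 61.7
```

```bash
python3 -c "
from h import *
inrack()"
```

```text
clk 20.72 tcp [0.5665 0.1868 0.0477] rack x,y,z mm -81.3 86.7 17.7 yaw rel 0.05 tilt z [-0.001 -0.    -1.   ] F [ 0.1  0.3 -1.5] w 38.1
```

Call:
step_arm(rows=[[0.007, 0, 0.0005, 0, 0, 0], [0.014, 0, 0.0005, 0, 0, 0], [0.021, 0, 0.0005, 0, 0, 0], [0.028, 0, 0.0005, 0, 0, 0], [0.033, 0, 0.0005, 0, 0, 0]])

```text
clock: 21.13
tcp_pos: [0.5878, 0.187, 0.0482]
orientation: [-3.141, 0.021, -0.001]
contact_force: [-0.5, 0.6, -1.7]
grip_width: 0.038
gripper_force: 61.7
```

Call:
step_arm(rows=[[0, 0, 0, 0, 0, 0], [0, 0, 0, 0, 0, 0], [0, 0, 0, 0, 0, 0]])

```text
clock: 21.38
tcp_pos: [0.5868, 0.1871, 0.048]
orientation: [3.141, -0.021, -0.001]
contact_force: [0.6, 0.8, -1.1]
grip_width: 0.038
gripper_force: 61.7
```

```bash
python3 -c "
from h import *
inrack()"
```

```text
clk 21.38 tcp [0.5868 0.1871 0.048 ] rack x,y,z mm -61.0 87.3 18.0 yaw rel 0.05 tilt z [-0. -0. -1.] F [ 0.6  0.8 -1.1] w 38.0
```

Call:
step_arm(rows=[[0.016, 0, 0, 0, 0, 0], [0.032, 0, -0.0005, 0, 0, 0], [0.048, -0.0005, -0.001, 0, 0, 0], [0.063, -0.001, -0.001, 0, 0, 0], [0.073, -0.001, -0.001, 0, 0, 0]])

```text
clock: 21.8
tcp_pos: [0.6327, 0.1861, 0.0476]
orientation: [-3.141, 0.022, -0.002]
contact_force: [0.5, -0.9, -1.2]
grip_width: 0.038
gripper_force: 61.7
```

Call:
step_arm(rows=[[0, 0, 0, 0, 0, 0], [0, 0, 0, 0, 0, 0], [0, 0, 0, 0, 0, 0]])

```text
clock: 22.05
tcp_pos: [0.6304, 0.1866, 0.0474]
orientation: [3.141, -0.02, -0.001]
contact_force: [-0.3, -0.2, -0.8]
grip_width: 0.0382
gripper_force: 61.7
```

Call:
step_arm(rows=[[0, 0, 0, 0, 0, 0], [0, 0, 0, 0, 0, 0], [0, 0, 0, 0, 0, 0], [0, 0, 0, 0, 0, 0], [0, 0, 0, 0, 0, 0]], jaw=0.4)

```text
clock: 22.47
tcp_pos: [0.6308, 0.1866, 0.0478]
orientation: [-3.141, 0.02, -0.001]
contact_force: [0.3, 0.6, -0.4]
grip_width: 0.0512
gripper_force: 0.0
```

Call:
step_arm(rows=[[0, 0, 0.03, 0, 0, 0], [0, 0, 0.06, 0, 0, 0], [-0.03, 0, 0.06, 0, 0, 0], [-0.07, 0.001, 0.06, 0, 0, 0], [-0.07, 0.001, 0.06, 0, 0, 0]])

```text
clock: 22.88
tcp_pos: [0.5846, 0.1876, 0.0835]
orientation: [3.141, -0.017, -0.005]
contact_force: [-0.7, 0.7, 0.1]
grip_width: 0.0513
gripper_force: 0.0
```

Call:
step_arm(rows=[[0, 0, 0, 0, 0, 0], [0, 0, 0, 0, 0, 0], [0, 0, 0, 0, 0, 0], [0, 0, -0.03, 0, 0, 0], [0, 0, -0.059, 0, 0, 0]], jaw=1)

```text
clock: 23.3
tcp_pos: [0.5907, 0.1873, 0.0487]
orientation: [-3.14, 0.022, -0.005]
contact_force: [-0.7, -0.6, -0.9]
grip_width: 0.0003
gripper_force: 0.0
```

Call:
step_arm(rows=[[0, 0, 0, 0, 0, 0], [0.012, 0, 0, 0, 0, 0], [0.025, 0, 0, 0, 0, 0], [0.04, 0, 0, 0, 0, 0], [0.055, -0.0007, 0, 0, 0, 0]])

```text
clock: 23.72
tcp_pos: [0.6236, 0.1869, 0.0492]
orientation: [-3.141, 0.021, -0.002]
contact_force: [-0.8, -0.2, 1.3]
grip_width: 0.0001
gripper_force: 0.8
```

```bash
python3 -c "
from h import *
inrack()"
```

```text
clk 23.72 tcp [0.6236 0.1869 0.0492] rack x,y,z mm -24.1 87.6 19.2 yaw rel 0.03 tilt z [ 0.002  0.001 -1.   ] F [-0.8 -0.2  1.3] w 0.1
```

Pushing from −24 to about −9 (overdrive a little).

Call:
step_arm(rows=[[0.005, 0, 0, 0, 0, 0], [0.01, 0, 0, 0, 0, 0], [0.015, 0, 0, 0, 0, 0], [0.02, 0, 0, 0, 0, 0], [0.022, 0, 0, 0, 0, 0]])

```text
clock: 24.13
tcp_pos: [0.6352, 0.1867, 0.0482]
orientation: [-3.141, 0.021, -0.0]
contact_force: [-2.0, 0.2, 1.2]
grip_width: 0.0001
gripper_force: 0.9
```

Call:
step_arm(rows=[[0.001, 0, 0, 0, 0, 0], [0.002, 0, 0, 0, 0, 0], [0.003, 0, 0, 0, 0, 0], [0.004, 0, 0, 0, 0, 0], [0.005, 0, 0, 0, 0, 0]])

```text
clock: 24.55
tcp_pos: [0.6379, 0.1867, 0.0482]
orientation: [3.141, -0.02, -0.0]
contact_force: [-1.1, 0.0, 0.8]
grip_width: 0.0001
gripper_force: 0.9
```

Call:
step_arm(rows=[[0.001, 0, 0, 0, 0, 0], [0.002, 0, 0, 0, 0, 0], [0.003, 0, 0, 0, 0, 0], [0.003, 0, 0, 0, 0, 0], [0.003, 0, 0, 0, 0, 0]])

```text
clock: 24.97
tcp_pos: [0.6387, 0.1868, 0.0481]
orientation: [3.141, -0.02, -0.003]
contact_force: [-5.7, -0.1, 4.1]
grip_width: -0.0
gripper_force: 2.7
```

```bash
python3 -c "
from h import *
inrack()"
```

```text
clk 24.97 tcp [0.6387 0.1868 0.0481] rack x,y,z mm -9.0 87.6 18.1 yaw rel 0.07 tilt z [-0.002 -0.001 -1.   ] F [-5.7 -0.1  4.1] w -0.0
```

Call:
step_arm(rows=[[0.001, 0, 0, 0, 0, 0], [0.002, 0, 0, 0, 0, 0], [0.003, 0, 0, 0, 0, 0], [0.003, 0, 0, 0, 0, 0], [0.003, 0, 0, 0, 0, 0]])

```text
clock: 25.38
tcp_pos: [0.6388, 0.1868, 0.048]
orientation: [3.14, -0.02, -0.008]
contact_force: [-10.7, -1.0, 8.6]
grip_width: 0.0005
gripper_force: 5.3
```

Call:
step_arm(rows=[[-0.03, 0, 0.01, 0, 0, 0], [-0.06, 0, 0.06, 0, 0, 0], [-0.06, 0, 0.1, 0, 0, 0], [-0.06, 0, 0.1, 0, 0, 0], [-0.06, 0, 0.1, 0, 0, 0]], jaw=0)

```text
clock: 25.8
tcp_pos: [0.6074, 0.1871, 0.1101]
orientation: [-3.14, 0.021, -0.007]
contact_force: [0.0, 0.5, -0.9]
grip_width: 0.0606
gripper_force: 0.0
```

```bash
python3 -c "
from h import *
inrack(); f=eyes.grab_frame('top'); print(plates(f,.04)); cv2.imwrite('pics/t5.png',f[:,:,::-1])"
```

```text
clk 25.8 tcp [0.6074 0.1871 0.1101] rack x,y,z mm -40.3 87.5 80.1 yaw rel 0.03 tilt z [ 0.005  0.001 -1.   ] F [ 0.   0.5 -0.9] w 60.6
[(array([0.4641, 0.012 ]), np.float64(6.7), np.int32(172), array([29.4, 84.2]))]
```

Call:
step_arm(rows=[[-0.02, 0.06, 0.03, 0, 0, 0], [-0.05, 0.12, 0.06, 0, 0, 0], [-0.1, 0.18, 0.06, 0, 0, 0], [-0.15, 0.22, 0.06, 0, 0, 0], [-0.2, 0.25, 0.06, 0, 0, 0]])

```text
clock: 26.27
tcp_pos: [0.4844, 0.3392, 0.1434]
orientation: [-3.14, 0.019, 0.0]
contact_force: [-0.4, 0.6, 0.9]
grip_width: 0.0853
gripper_force: 0.0
```

```bash
python3 -c "
from h import *
inrack(); f=eyes.grab_frame('top'); print(plates(f,.04)); zoom(f,210,118,430,288,3.6,'t6.png')"
```

```text
clk 26.27 tcp [0.4844 0.3392 0.1434] rack x,y,z mm -165.4 238.0 113.4 yaw rel 0.09 tilt z [-0.     0.001 -1.   ] F [-0.4  0.6  0.9] w 85.3
[(array([0.4543, 0.0176]), np.float64(-6.1), np.int32(275), array([36.8, 86.9]))]
```

View pics/t6.png

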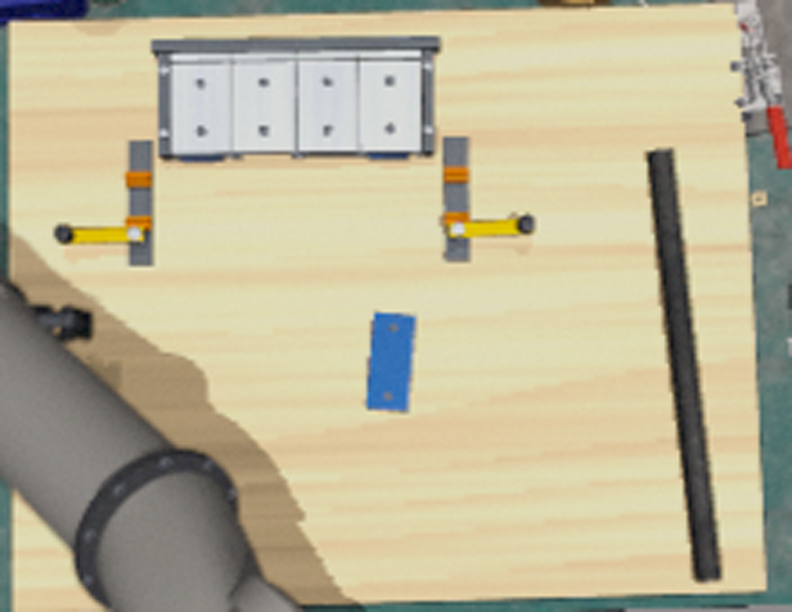

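Call:
step_arm(rows=[[-0.01, -0.06, 0, 0, 0, -0.003], [-0.02, -0.12, -0.01, 0, 0, -0.006], [-0.03, -0.18, -0.02, 0, 0, -0.009], [-0.04, -0.24, -0.03, 0, 0, -0.012], [-0.05, -0.3, -0.04, 0, 0, -0.015]])

```text
clock: 26.73
tcp_pos: [0.4551, 0.1546, 0.119]
orientation: [3.14, -0.095, -0.001]
contact_force: [0.9, -0.9, 0.8]
grip_width: 0.0854
gripper_force: 0.0
```

Call:
step_arm(rows=[[-0.01, -0.06, -0.01, 0, 0, -0.004], [-0.02, -0.12, -0.02, 0, 0, -0.008], [-0.027, -0.18, -0.03, 0, 0, -0.012], [-0.033, -0.22, -0.04, 0, 0, -0.015], [-0.033, -0.233, -0.05, 0, 0, -0.015]])

```text
clock: 27.15
tcp_pos: [0.4341, 0.0119, 0.0889]
orientation: [3.134, -0.179, -0.004]
contact_force: [-0.3, -0.2, -0.6]
grip_width: 0.0854
gripper_force: 0.0
```

Call:
step_arm(rows=[[0, 0, 0, 0, 0, 0], [0, 0, 0, 0, 0, 0], [0, 0, 0, 0, 0, 0], [0, 0, 0, 0, 0, 0], [0, 0, 0, 0, 0, 0]])

```text
clock: 27.57
tcp_pos: [0.4363, 0.0183, 0.0904]
orientation: [-3.137, 0.165, -0.001]
contact_force: [0.8, -0.3, -0.2]
grip_width: 0.0854
gripper_force: 0.0
```

```bash
python3 -c "
from h import *
inrack()"
```

```text
clk 27.57 tcp [0.4363 0.0183 0.0904] rack x,y,z mm -209.1 -83.6 60.4 yaw rel -5.21 tilt z [ 0.001  0.001 -1.   ] F [ 0.8 -0.3 -0.2] w 85.4
```

Call:
step_arm(rows=[[-0.003, 0.0023, -0.02, 0, 0, 0], [-0.003, 0.0023, -0.045, 0, 0, 0], [-0.003, 0.0023, -0.065, 0, 0, 0], [-0.003, 0.0023, -0.074, 0, 0, 0], [-0.003, 0.0023, -0.074, 0, 0, 0]])

```text
clock: 27.98
tcp_pos: [0.4334, 0.0189, 0.045]
orientation: [3.137, -0.166, -0.003]
contact_force: [0.4, 0.2, -0.1]
grip_width: 0.0854
gripper_force: 0.0
```

Call:
step_arm(rows=[[0, 0, 0, 0, 0, 0], [0, 0, 0, 0, 0, 0], [0, 0, 0, 0, 0, 0], [0, 0, 0, 0, 0, 0], [0, 0, 0, 0, 0, 0]], jaw=1)

```text
clock: 28.4
tcp_pos: [0.4345, 0.0183, 0.0467]
orientation: [-3.137, 0.169, -0.002]
contact_force: [-1.5, 0.8, 8.3]
grip_width: 0.0376
gripper_force: 59.3
```

Call:
step_arm(rows=[[0, 0, 0, 0, 0, 0], [0, 0, 0, 0, 0, 0], [0, 0, 0, 0, 0, 0], [0, 0, 0, 0, 0, 0], [0, 0, 0, 0, 0, 0]])

```text
clock: 28.82
tcp_pos: [0.4345, 0.0184, 0.0467]
orientation: [-3.137, 0.169, -0.002]
contact_force: [-2.2, 0.4, 9.6]
grip_width: 0.0382
gripper_force: 59.3
```

```bash
python3 -c "
from h import *
inrack()"
```

```text
clk 28.82 tcp [0.4345 0.0184 0.0467] rack x,y,z mm -210.9 -83.6 16.7 yaw rel -5.37 tilt z [ 0.001  0.    -1.   ] F [-2.2  0.4  9.6] w 38.2
```

Call:
step_arm(rows=[[0, 0, 0.02, 0, 0, 0], [0.055, 0.022, 0.02, 0, 0, 0.007], [0.11, 0.044, 0.02, 0, 0, 0.015], [0.165, 0.066, 0.02, 0, 0, 0.022], [0.2193, 0.0878, 0.02, 0, 0, 0.0298]])

```text
clock: 29.23
tcp_pos: [0.5671, 0.0714, 0.0583]
orientation: [3.141, -0.021, 0.001]
contact_force: [0.2, -0.1, -0.8]
grip_width: 0.0378
gripper_force: 61.1
```

Call:
step_arm(rows=[[0, 0, 0, 0, 0, 0], [0, 0, -0.008, 0, 0, 0], [0, 0, -0.0165, 0, 0, 0], [0, 0, -0.0165, 0, 0, 0], [0, 0, -0.0165, 0, 0, 0]])

```text
clock: 29.65
tcp_pos: [0.5641, 0.0701, 0.0473]
orientation: [3.141, -0.022, -0.003]
contact_force: [1.1, -0.3, -0.3]
grip_width: 0.0375
gripper_force: 61.1
```

Call:
step_arm(rows=[[0, 0, 0, 0, 0, 0], [0, 0, 0, 0, 0, 0], [0, 0, 0, 0, 0, 0]])

```text
clock: 29.9
tcp_pos: [0.5651, 0.0707, 0.0479]
orientation: [3.141, -0.022, -0.001]
contact_force: [0.3, 0.0, -1.0]
grip_width: 0.0379
gripper_force: 61.1
```

```bash
python3 -c "
from h import *
inrack()"
```

```text
clk 29.9 tcp [0.5651 0.0707 0.0479] rack x,y,z mm -81.0 -29.5 17.9 yaw rel -0.0 tilt z [-0. -0. -1.] F [ 0.3  0.  -1. ] w 37.9
```

Good. Insert.

Call:
step_arm(rows=[[0.007, 0.0008, 0, 0, 0, 0], [0.014, 0.0008, 0, 0, 0, 0], [0.021, 0.0008, 0, 0, 0, 0], [0.028, 0.0008, 0, 0, 0, 0], [0.038, 0.0008, 0, 0, 0, 0]])

```text
clock: 30.32
tcp_pos: [0.5887, 0.0714, 0.0478]
orientation: [3.141, -0.022, -0.0]
contact_force: [-0.7, 0.2, -1.2]
grip_width: 0.0379
gripper_force: 61.1
```

Call:
step_arm(rows=[[0, 0, 0, 0, 0, 0], [0, 0, 0, 0, 0, 0], [0, 0, 0, 0, 0, 0]])

```text
clock: 30.57
tcp_pos: [0.5882, 0.0714, 0.0477]
orientation: [3.141, -0.022, -0.001]
contact_force: [0.8, 0.0, -0.2]
grip_width: 0.0376
gripper_force: 61.1
```

```bash
python3 -c "
from h import *
inrack()"
```

```text
clk 30.57 tcp [0.5882 0.0714 0.0477] rack x,y,z mm -57.9 -28.4 17.7 yaw rel 0.01 tilt z [-0. -0. -1.] F [ 0.8  0.  -0.2] w 37.6
```

Call:
step_arm(rows=[[0.016, 0, 0, 0, 0, 0], [0.032, 0, 0, 0, 0, 0], [0.048, -0.0005, -0.0005, 0, 0, 0], [0.06, -0.001, -0.0005, 0, 0, 0], [0.068, -0.001, -0.0005, 0, 0, 0]])

```text
clock: 30.98
tcp_pos: [0.6308, 0.0707, 0.0476]
orientation: [-3.141, 0.023, -0.001]
contact_force: [-0.3, -0.1, -2.2]
grip_width: 0.0376
gripper_force: 61.1
```

Call:
step_arm(rows=[[0, 0, 0, 0, 0, 0], [0, 0, 0, 0, 0, 0], [0, 0, 0, 0, 0, 0]])

```text
clock: 31.23
tcp_pos: [0.6287, 0.0709, 0.0473]
orientation: [3.141, -0.021, -0.001]
contact_force: [-0.3, -0.4, -0.8]
grip_width: 0.0375
gripper_force: 61.1
```

Call:
step_arm(rows=[[0, 0, 0, 0, 0, 0], [0, 0, 0, 0, 0, 0], [0, 0, 0, 0, 0, 0], [0, 0, 0, 0, 0, 0], [0, 0, 0, 0, 0, 0]], jaw=0.4)

```text
clock: 31.65
tcp_pos: [0.6292, 0.0709, 0.0477]
orientation: [-3.142, 0.022, -0.0]
contact_force: [0.0, -0.8, 0.6]
grip_width: 0.0515
gripper_force: 0.0
```

Call:
step_arm(rows=[[0, 0, 0.03, 0, 0, 0], [0, 0, 0.06, 0, 0, 0], [-0.03, 0, 0.06, 0, 0, 0], [-0.07, 0.001, 0.06, 0, 0, 0], [-0.075, 0.001, 0.06, 0, 0, 0]])

```text
clock: 32.07
tcp_pos: [0.5805, 0.0715, 0.0835]
orientation: [3.141, -0.02, -0.005]
contact_force: [-1.3, -0.3, -0.3]
grip_width: 0.0509
gripper_force: 0.0
```

Call:
step_arm(rows=[[0, 0, 0, 0, 0, 0], [0, 0, 0, 0, 0, 0], [0, 0, 0, 0, 0, 0], [0, 0, -0.03, 0, 0, 0], [0, 0, -0.0595, 0, 0, 0]], jaw=1)

```text
clock: 32.48
tcp_pos: [0.5863, 0.0716, 0.0484]
orientation: [-3.141, 0.023, -0.006]
contact_force: [-0.3, -0.2, -0.6]
grip_width: 0.0001
gripper_force: 0.0
```

Call:
step_arm(rows=[[0, 0, 0, 0, 0, 0], [0.012, 0, 0, 0, 0, 0], [0.025, 0, 0, 0, 0, 0], [0.04, 0, 0, 0, 0, 0], [0.06, -0.0007, 0, 0, 0, 0]])

```text
clock: 32.9
tcp_pos: [0.6216, 0.0712, 0.0489]
orientation: [-3.141, 0.022, -0.002]
contact_force: [-0.6, 0.0, -0.4]
grip_width: 0.0003
gripper_force: 0.3
```

```bash
python3 -c "
from h import *
inrack()"
```

```text
clk 32.9 tcp [0.6216 0.0712 0.0489] rack x,y,z mm -24.5 -28.1 18.9 yaw rel 0.01 tilt z [ 0.001  0.    -1.   ] F [-0.6  0.  -0.4] w 0.3
```

Call:
step_arm(rows=[[0.005, 0, 0, 0, 0, 0], [0.01, 0, 0, 0, 0, 0], [0.015, 0, 0, 0, 0, 0], [0.02, 0, 0, 0, 0, 0], [0.022, 0, 0, 0, 0, 0]])

```text
clock: 33.32
tcp_pos: [0.6336, 0.0711, 0.048]
orientation: [-3.141, 0.022, -0.0]
contact_force: [-1.1, 0.1, 1.0]
grip_width: 0.0001
gripper_force: 0.6
```

Call:
step_arm(rows=[[0.001, 0, 0, 0, 0, 0], [0.002, 0, 0, 0, 0, 0], [0.003, 0, 0, 0, 0, 0], [0.004, 0, 0, 0, 0, 0], [0.005, 0, 0, 0, 0, 0]])

```text
clock: 33.73
tcp_pos: [0.6363, 0.071, 0.0478]
orientation: [3.141, -0.022, -0.0]
contact_force: [-1.4, -0.5, 1.4]
grip_width: 0.0002
gripper_force: 0.6
```

Call:
step_arm(rows=[[0.001, 0, 0, 0, 0, 0], [0.002, 0, 0, 0, 0, 0], [0.003, 0, 0, 0, 0, 0], [0.004, 0, 0, 0, 0, 0], [0.0045, 0, 0, 0, 0, 0]])

```text
clock: 34.15
tcp_pos: [0.6373, 0.071, 0.0476]
orientation: [3.141, -0.021, -0.006]
contact_force: [-7.9, -0.1, 7.0]
grip_width: -0.0003
gripper_force: 4.0
```

```bash
python3 -c "
from h import *
inrack()"
```

```text
clk 34.15 tcp [0.6373 0.071  0.0476] rack x,y,z mm -8.8 -28.1 17.6 yaw rel 0.02 tilt z [-0.004 -0.001 -1.   ] F [-7.9 -0.1  7. ] w -0.3
```

Call:
step_arm(rows=[[-0.03, 0, 0.01, 0, 0, 0], [-0.06, -0.01, 0.06, 0, 0, 0], [-0.08, -0.06, 0.1, 0, 0, 0], [-0.1, -0.12, 0.12, 0, 0, 0], [-0.12, -0.17, 0.13, 0, 0, 0]], jaw=0)

```text
clock: 34.57
tcp_pos: [0.5684, -0.0326, 0.1283]
orientation: [3.141, -0.021, 0.008]
contact_force: [0.9, -1.1, 0.8]
grip_width: 0.0606
gripper_force: 0.0
```

Call:
step_arm(rows=[[0, 0, 0, 0, 0, 0], [0, 0, 0, 0, 0, 0], [0, 0, 0, 0, 0, 0]])

```text
clock: 34.82
tcp_pos: [0.5677, -0.0307, 0.1261]
orientation: [-3.141, 0.022, -0.002]
contact_force: [0.2, 0.5, 0.5]
grip_width: 0.0853
gripper_force: 0.0
```

```bash
cat >> h.py <<'E'
def bar(f,z=.0425):
    out=[]
    g=f.max(2); m=((g<75)).astype(np.uint8); n,l,s,c=cv2.connectedComponentsWithStats(m)
    for i in range(1,n):
        if s[i][4]>150 and 205<c[i][0]<430 and 120<c[i][1]<290:
            P=unproj("top",axes(l==i),z)[:,:2]; cen=P.mean(0); w,V=np.linalg.eigh(np.cov((P-cen).T)); a=V[:,1]*np.sign(V[0,1])
            out.append((cen.round(4),round(np.degrees(np.arctan2(a[1],a[0])),2),s[i][4],(np.sqrt(w*12)*1e3).round(1)))
    return out
E
python3 -c "
from h import *
inrack(); f=eyes.grab_frame('top'); print(bar(f),plates(f)); cv2.imwrite('pics/t7.png',f[:,:,::-1]); print(r.get_obs()['joints'].round(3))"
```

```text
clk 34.82 tcp [ 0.5677 -0.0307  0.1261] rack x,y,z mm -77.0 -130.7 96.1 yaw rel -0.01 tilt z [ 0.001  0.001 -1.   ] F [0.2 0.5 0.5] w 85.3
[(array([ 0.4455, -0.2533]), np.float64(4.19), np.int32(695), array([ 22.2, 392.2]))] []
[ 0.136  0.458 -0.246  1.905  0.15   0.795 -1.774]
```

Call:
step_arm(rows=[[-0.03, -0.055, 0, 0, 0, 0.005], [-0.06, -0.11, 0, 0, 0, 0.01], [-0.09, -0.165, 0, 0, 0, 0.015], [-0.12, -0.22, 0, 0, 0, 0.02], [-0.15, -0.275, -0.01, 0, 0, 0.0275]])

```text
clock: 35.28
tcp_pos: [0.4779, -0.1959, 0.1203]
orientation: [3.139, 0.12, 0.003]
contact_force: [1.2, -0.8, -0.6]
grip_width: 0.0857
gripper_force: 0.0
```

Call:
step_arm(rows=[[-0.03, -0.05, -0.02, 0, 0, 0], [-0.054, -0.098, -0.04, 0, 0, 0], [-0.054, -0.098, -0.05, 0, 0, 0], [-0.054, -0.098, -0.05, 0, 0, 0], [-0.054, -0.098, -0.05, 0, 0, 0]])

```text
clock: 35.7
tcp_pos: [0.4457, -0.2532, 0.0895]
orientation: [-3.138, -0.117, -0.0]
contact_force: [1.2, 0.0, 0.6]
grip_width: 0.0854
gripper_force: 0.0
```

Call:
step_arm(rows=[[0, 0, 0, 0, 0, 0], [0, 0, 0, 0, 0, 0], [0, 0, 0, 0, 0, 0]])

```text
clock: 35.95
tcp_pos: [0.4459, -0.2536, 0.0903]
orientation: [3.139, 0.118, 0.002]
contact_force: [0.2, -0.6, -0.3]
grip_width: 0.0854
gripper_force: 0.0
```

```bash
python3 -c "
from h import *
inrack()"
```

```text
clk 35.95 tcp [ 0.4459 -0.2536  0.0903] rack x,y,z mm -195.7 -355.3 60.3 yaw rel 5.11 tilt z [ 0.001  0.    -1.   ] F [ 0.2 -0.6 -0.3] w 85.4
```

Down to 0.047, close, lift.

Call:
step_arm(rows=[[0, 0, -0.02, 0, 0, 0], [0, 0, -0.04, 0, 0, 0], [0, 0, -0.06, 0, 0, 0], [0, 0, -0.071, 0, 0, 0], [0, 0, -0.071, 0, 0, 0]])

```text
clock: 36.37
tcp_pos: [0.4443, -0.2539, 0.0463]
orientation: [-3.138, -0.116, 0.003]
contact_force: [-0.8, -0.2, -0.0]
grip_width: 0.0858
gripper_force: 0.0
```

Call:
step_arm(rows=[[0, 0, 0, 0, 0, 0], [0, 0, 0, 0, 0, 0], [0, 0, 0, 0, 0, 0], [0, 0, 0, 0, 0, 0], [0, 0, 0, 0, 0, 0]], jaw=1, squeeze=80)

```text
clock: 36.78
tcp_pos: [0.445, -0.255, 0.0477]
orientation: [3.139, 0.114, 0.001]
contact_force: [-0.5, -0.3, 0.5]
grip_width: 0.0259
gripper_force: 0.0
```

Call:
step_arm(rows=[[0, 0, 0, 0, 0, 0], [0, 0, 0, 0, 0, 0], [0, 0, 0, 0, 0, 0], [0, 0, 0.015, 0, 0, 0], [0, 0, 0.03, 0, 0, 0]])

```text
clock: 37.2
tcp_pos: [0.4442, -0.2546, 0.0656]
orientation: [-3.139, -0.114, 0.002]
contact_force: [-0.2, -0.1, -1.2]
grip_width: 0.0232
gripper_force: 78.6
```

```bash
python3 -c "
from h import *
inrack()"
```

```text
clk 37.2 tcp [ 0.4442 -0.2546  0.0656] rack x,y,z mm -197.4 -356.4 35.6 yaw rel 4.96 tilt z [-0.001  0.001 -1.   ] F [-0.2 -0.1 -1.2] w 23.2
```

Call:
step_arm(rows=[[0, 0, 0.06, 0, 0, 0], [0, 0, 0.12, 0, 0, 0.03], [0, 0.01, 0.142, 0, 0, 0.06], [0.02, 0.05, 0.142, 0, 0, 0.095], [0.04, 0.1, 0.142, 0, 0, 0.13]])

```text
clock: 37.62
tcp_pos: [0.469, -0.197, 0.1528]
orientation: [3.048, 0.747, 0.004]
contact_force: [1.0, 0.4, -0.4]
grip_width: 0.0235
gripper_force: 78.8
```

Call:
step_arm(rows=[[0.03, 0.06, 0, 0, 0, 0.036], [0.06, 0.12, 0, 0, 0, 0.072], [0.09, 0.18, 0, 0, 0, 0.108], [0.12, 0.24, 0, 0, 0, 0.144], [0.15, 0.3, 0, 0, 0, 0.18]])

```text
clock: 38.03
tcp_pos: [0.5592, -0.0133, 0.1515]
orientation: [2.716, 1.576, 0.001]
contact_force: [0.7, -0.5, -0.9]
grip_width: 0.0234
gripper_force: 78.8
```

Call:
step_arm(rows=[[0.02, 0.045, 0, 0, 0, 0.036], [0.04, 0.09, 0, 0, 0, 0.072], [0.06, 0.135, 0, 0, 0, 0.108], [0.075, 0.17, 0, 0, 0, 0.144], [0.082, 0.19, 0, 0, 0, 0.1624]])

```text
clock: 38.45
tcp_pos: [0.6086, 0.1028, 0.1516]
orientation: [-2.227, -2.215, -0.004]
contact_force: [0.6, 0.3, -1.3]
grip_width: 0.0232
gripper_force: 78.8
```

Call:
step_arm(rows=[[0, 0, 0, 0, 0, 0], [0, 0, 0, 0, 0, 0], [0, 0, 0, 0, 0, 0], [0, 0, 0, 0, 0, 0], [0, 0, 0, 0, 0, 0]])

```text
clock: 38.87
tcp_pos: [0.6077, 0.0976, 0.1506]
orientation: [2.239, 2.202, -0.001]
contact_force: [-0.1, 0.2, -1.3]
grip_width: 0.0235
gripper_force: 78.8
```

Run:
```python
from h import *
inrack(); o=r.get_obs(); print(o['joints'].round(2)); Q=R.from_rotvec(o['orientation']).as_matrix(); a=Q[:,0]*np.sign(Q[1,0]); print("bar axis dir rel rack y deg",np.degrees(np.arctan2(-a[0],a[1]))+.8,"slope",a[2])
f=eyes.grab_frame('top'); print(bar(f,.14)); g=eyes.grab_frame('side')
zoom(f,210,118,430,288,3.6,'t8.png')
```

```text
clk 38.87 tcp [0.6077 0.0976 0.1506] rack x,y,z mm -38.8 -2.0 120.6 yaw rel 89.84 tilt z [-0.    -0.001 -1.   ] F [-0.1  0.2 -1.3] w 23.5
[ 0.19  0.56 -0.62  1.76  0.38  0.95 -0.6 ]
bar axis dir rel rack y deg -0.1591539307530555 slope -0.001111906564333337
[(array([0.6093, 0.2181]), np.float64(-89.51), np.int32(297), array([ 27.8, 142.9])), (array([ 0.6042, -0.0507]), np.float64(89.88), np.int32(193), array([ 24. , 101.3])), (array([ 0.4113, -0.054 ]), np.float64(-53.96), np.int32(370), array([ 57.6, 166.2]))]
```

View pics/t8.png

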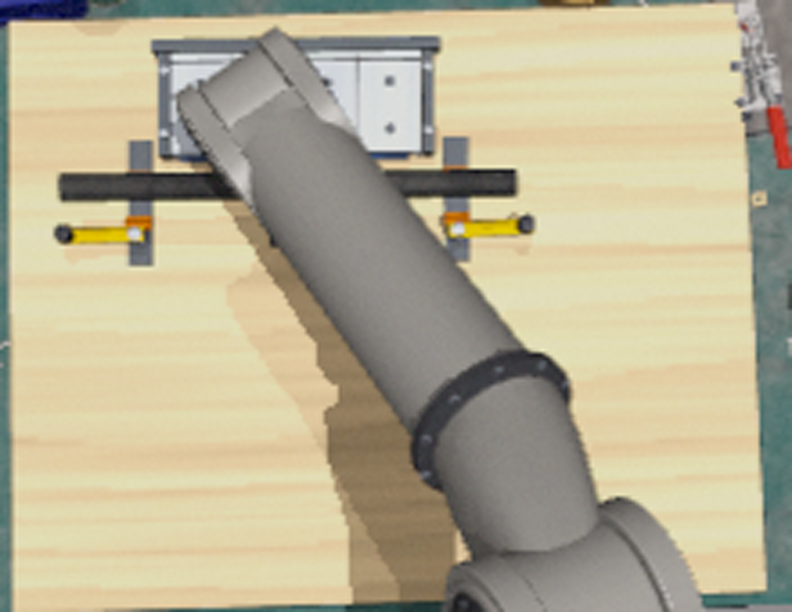

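Call:
step_arm(rows=[[0, 0, -0.03, 0, 0, 0.001], [0, 0, -0.06, 0, 0, 0.001], [0, 0, -0.09, 0, 0, 0.001], [0, 0, -0.11, 0, 0, 0.001], [0, 0, -0.118, 0, 0, 0.001]])

```text
clock: 39.38
tcp_pos: [0.6067, 0.0985, 0.0777]
orientation: [-2.233, -2.208, 0.004]
contact_force: [-0.5, -0.5, -1.0]
grip_width: 0.0235
gripper_force: 78.8
```

Call:
step_arm(rows=[[0, 0, 0, 0, 0, 0], [0, 0, 0, 0, 0, 0], [0, 0, -0.005, 0, 0, 0], [0, 0, -0.01, 0, 0, 0], [0, 0, -0.015, 0, 0, 0]])

```text
clock: 39.8
tcp_pos: [0.6083, 0.0993, 0.0712]
orientation: [2.233, 2.209, 0.002]
contact_force: [1.0, 0.3, -1.1]
grip_width: 0.0233
gripper_force: 78.8
```

Call:
step_arm(rows=[[0, 0, -0.004, 0, 0, 0], [0, 0, -0.008, 0, 0, 0], [0, 0, -0.012, 0, 0, 0], [0, 0, -0.012, 0, 0, 0], [0, 0, -0.012, 0, 0, 0]])

```text
clock: 40.22
tcp_pos: [0.6082, 0.0992, 0.0639]
orientation: [2.233, 2.209, 0.001]
contact_force: [-1.1, -1.8, 3.4]
grip_width: 0.0231
gripper_force: 79.5
```

Run:
```python
from h import *
inrack()
```

```text
clk 40.22 tcp [0.6082 0.0992 0.0639] rack x,y,z mm -38.3 -0.4 33.9 yaw rel 90.17 tilt z [ 0.001 -0.    -1.   ] F [-1.1 -1.8  3.4] w 23.1
```

Call:
step_arm(rows=[[-0.001, 0, -0.001, 0, 0, 0], [-0.0015, 0, -0.003, 0, 0, 0], [-0.0015, 0, -0.005, 0, 0, 0], [-0.0015, 0, -0.006, 0, 0, 0], [-0.0015, 0, -0.006, 0, 0, 0]])

```text
clock: 40.63
tcp_pos: [0.6079, 0.0997, 0.0604]
orientation: [2.233, 2.209, 0.003]
contact_force: [2.3, -1.7, 4.2]
grip_width: 0.0234
gripper_force: 79.6
```

Run:
```python
from h import *
inrack(); print(r.get_obs()['moment'].round(2))
```

```text
clk 40.63 tcp [0.6079 0.0997 0.0604] rack x,y,z mm -38.6 0.1 30.4 yaw rel 90.18 tilt z [ 0.002  0.001 -1.   ] F [ 2.3 -1.7  4.2] w 23.4
[ 0.55 -0.33  0.16]
```

Call:
step_arm(rows=[[0.001, 0, -0.002, 0, 0, 0], [0.001, 0, -0.004, 0, 0, 0], [0.001, 0, -0.007, 0, 0, 0], [0.001, 0, -0.01, 0, 0, 0], [0.001, 0, -0.012, 0, 0, 0]])

```text
clock: 41.05
tcp_pos: [0.6084, 0.1002, 0.0532]
orientation: [2.232, 2.21, 0.003]
contact_force: [2.1, 3.1, 6.5]
grip_width: 0.0234
gripper_force: 80.0
```

Run:
```python
from h import *
inrack(); print(r.get_obs()['moment'].round(2))
```

```text
clk 41.05 tcp [0.6084 0.1002 0.0532] rack x,y,z mm -38.1 0.7 23.2 yaw rel 90.23 tilt z [ 0.002  0.001 -1.   ] F [2.1 3.1 6.5] w 23.4
[-0.34 -0.47 -0.02]
```

Call:
step_arm(rows=[[0, 0, -0.001, 0, 0, 0], [0, 0, -0.002, 0, 0, 0], [0, 0, -0.003, 0, 0, 0], [0, 0, -0.003, 0, 0, 0], [0, 0, -0.003, 0, 0, 0]])

```text
clock: 41.47
tcp_pos: [0.6084, 0.1004, 0.052]
orientation: [2.232, 2.21, 0.003]
contact_force: [0.6, 2.1, 10.4]
grip_width: 0.0235
gripper_force: 80.8
```

Call:
step_arm(rows=[[0, 0, -0.001, 0, 0, 0], [0, 0, -0.002, 0, 0, 0], [0, 0, -0.002, 0, 0, 0], [0, 0, -0.002, 0, 0, 0], [0, 0, -0.002, 0, 0, 0]])

```text
clock: 41.88
tcp_pos: [0.6085, 0.1004, 0.052]
orientation: [2.231, 2.209, 0.003]
contact_force: [-2.9, 0.2, 20.1]
grip_width: 0.0237
gripper_force: 82.1
```

Call:
step_arm(rows=[[0, 0, 0.002, 0, 0, 0], [0, 0, 0.003, 0, 0, 0], [0, 0, 0.003, 0, 0, 0], [0, 0, 0.003, 0, 0, 0], [0, 0, 0.003, 0, 0, 0]], jaw=0.6)

```text
clock: 42.3
tcp_pos: [0.6069, 0.0989, 0.0507]
orientation: [-2.233, -2.209, 0.002]
contact_force: [0.4, -0.1, 0.0]
grip_width: 0.0342
gripper_force: 0.0
```

Call:
step_arm(rows=[[0, 0, 0.01, 0, 0, 0], [0, 0, 0.03, 0, 0, 0], [0, 0, 0.08, 0, 0, 0], [0, 0, 0.13, 0, 0, 0], [0, 0, 0.18, 0, 0, 0]])

```text
clock: 42.72
tcp_pos: [0.6073, 0.0995, 0.1615]
orientation: [-2.233, -2.209, -0.0]
contact_force: [0.2, -0.3, -0.1]
grip_width: 0.034
gripper_force: 0.0
```

Call:
step_arm(rows=[[-0.03, -0.06, 0, 0, 0, 0], [-0.06, -0.12, 0, 0, 0, 0], [-0.09, -0.18, 0, 0, 0, 0], [-0.12, -0.24, 0, 0, 0, 0], [-0.15, -0.3, 0, 0, 0, 0]], jaw=1)

```text
clock: 43.13
tcp_pos: [0.5167, -0.0822, 0.1607]
orientation: [2.232, 2.209, 0.001]
contact_force: [1.1, -0.0, 1.0]
grip_width: -0.0001
gripper_force: 0.0
```

Call:
step_arm(rows=[[0, -0.05, 0, 0, 0, 0], [0, -0.1, 0, 0, 0, 0], [0, -0.15, 0, 0, 0, 0], [0, -0.15, 0, 0, 0, 0], [0, -0.15, 0, 0, 0, 0]])

```text
clock: 43.55
tcp_pos: [0.5174, -0.173, 0.1603]
orientation: [2.237, 2.204, 0.0]
contact_force: [0.2, 0.5, -0.0]
grip_width: 0.0001
gripper_force: 0.0
```

Run:
```python
from h import *
inrack()
f=eyes.grab_frame('top'); print(bar(f,.0465)); g=eyes.grab_frame('side')
a=cv2.resize(f[118:218,210:380],None,fx=4.4,fy=4.4,interpolation=cv2.INTER_CUBIC)[:,:,::-1]
cv2.imwrite("pics/t9.png",a)
```

```text
clk 43.55 tcp [ 0.5174 -0.173   0.1603] rack x,y,z mm -125.2 -273.7 130.3 yaw rel 89.93 tilt z [ 0.001 -0.001 -1.   ] F [ 0.2  0.5 -0. ] w 0.1
[(array([0.6068, 0.1032]), np.float64(89.16), np.int32(698), array([ 23.2, 400.6])), (array([ 0.5322, -0.1735]), np.float64(10.68), np.int32(168), array([ 19.5, 126.7]))]
```

View pics/t9.png

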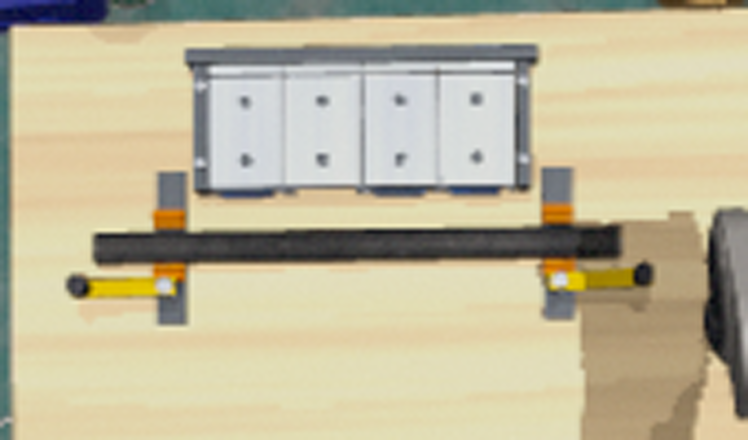

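```bash
cat >> h.py <<'E'
O=np.array([.6470,.099])
def torack(p): d=np.asarray(p)[...,:2]-O; return np.stack([d@XV,d@YV],-1)*1e3
def knobs(f):
    hsv=cv2.cvtColor(f,cv2.COLOR_RGB2HSV); out=[]
    for m,s,c in blobs(f,(22,140,120),(32,255,255),20):
        if 215<c[0]<375 and 130<c[1]<210: out.append(("arm",c.round(1),torack(unproj("top",c,.069)[0]).round(1),s[4]))
    return out
E
python3 - <<'E'
from h import *
f=eyes.grab_frame('top'); print(knobs(f))
z=lambda u,v:[210+(u+.5)/4.4-.5,118+(v+.5)/4.4-.5]
print("R",torack(unproj("top",[z(643,272)],.095)).round(1),"L",torack(unproj("top",[z(77,287)],.095)).round(1))
print("pivots",torack(unproj("top",[z(562,279),z(165,286)],.072)).round(1))
for n,p in dict(R1=(-105,-206),R2=(-52,-199),L1=(-105,206)).items(): print(n,rack(p[0]/1e3,p[1]/1e3,0)[:2].round(4))
E
```

```text
[('arm', array([345.8, 181. ]), array([ -72.1, -178.1]), np.int32(66)), ('arm', array([236.7, 182.9]), array([-74. , 181.5]), np.int32(70))]
R [[ -70.9 -209.3]] L [[-76.7 208.1]]
pivots [[ -72.4 -150.1]
 [ -73.9  146.8]]
R1 [ 0.5391 -0.1055]
R2 [ 0.5922 -0.0993]
L1 [0.5449 0.3064]
```

Call:
step_arm(rows=[[0.02, 0.05, 0, 0, 0, 0], [0.036, 0.1125, 0, 0, 0, 0], [0.036, 0.1125, -0.04, 0, 0, 0], [0.036, 0.1125, -0.08, 0, 0, 0], [0.036, 0.1125, -0.1137, 0, 0, 0]])

```text
clock: 44.12
tcp_pos: [0.5394, -0.1005, 0.0907]
orientation: [2.229, 2.214, 0.001]
contact_force: [-0.5, 0.0, 0.7]
grip_width: -0.0003
gripper_force: 0.0
```

Call:
step_arm(rows=[[0, 0, 0, 0, 0, 0], [0, 0, 0, 0, 0, 0], [0, 0, 0, 0, 0, 0]])

```text
clock: 44.37
tcp_pos: [0.54, -0.1024, 0.0924]
orientation: [2.232, 2.21, 0.002]
contact_force: [0.0, -0.6, 0.2]
grip_width: 0.0001
gripper_force: 0.0
```

Run:
```python
from h import *
inrack()
```

```text
clk 44.37 tcp [ 0.54   -0.1024  0.0924] rack x,y,z mm -104.2 -202.9 62.4 yaw rel 90.25 tilt z [ 0.001  0.    -1.   ] F [ 0.  -0.6  0.2] w 0.1
```

Call:
step_arm(rows=[[0.01, 0, 0, 0, 0, 0], [0.02, 0, 0, 0, 0, 0], [0.03, 0, 0, 0, 0, 0], [0.04, 0.001, 0, 0, 0, 0], [0.05, 0.003, 0, 0, 0, 0]])

```text
clock: 44.78
tcp_pos: [0.57, -0.1019, 0.0916]
orientation: [2.234, 2.208, 0.0]
contact_force: [-0.5, -0.6, 0.4]
grip_width: 0.0001
gripper_force: 0.4
```

Call:
step_arm(rows=[[0.01, 0.002, 0, 0, 0, 0], [0.02, 0.004, 0, 0, 0, 0], [0.03, 0.007, 0, 0, 0, 0], [0.04, 0.01, 0, 0, 0, 0], [0.04, 0.01, 0, 0, 0, 0]])

```text
clock: 45.2
tcp_pos: [0.5944, -0.0943, 0.0912]
orientation: [-2.232, -2.211, -0.002]
contact_force: [0.2, 0.6, 0.5]
grip_width: 0.0002
gripper_force: 0.0
```

Run:
```python
from h import *
inrack(); f=eyes.grab_frame('top'); print(knobs(f))
```

```text
clk 45.2 tcp [ 0.5944 -0.0943  0.0912] rack x,y,z mm -49.9 -194.0 61.2 yaw rel 90.24 tilt z [ 0.001  0.001 -1.   ] F [0.2 0.6 0.5] w 0.2
[('arm', array([340.3, 178. ]), array([ -62.2, -160.1]), np.int32(23)), ('arm', array([236.6, 182.9]), array([-73.9, 181.8]), np.int32(71))]
```

Call:
step_arm(rows=[[-0.005, -0.03, 0, 0, 0, 0], [-0.005, -0.067, 0, 0, 0, 0], [0.02, -0.067, 0, 0, 0, 0], [0.048, -0.067, 0, 0, 0, 0], [0.048, -0.067, 0, 0, 0, 0]])

```text
clock: 45.67
tcp_pos: [0.6248, -0.1364, 0.0918]
orientation: [2.233, 2.206, 0.004]
contact_force: [0.8, -0.1, 0.6]
grip_width: -0.0003
gripper_force: 0.0
```

Call:
step_arm(rows=[[0, 0.015, 0, 0, 0, 0], [0, 0.03, 0, 0, 0, 0], [0, 0.045, 0, 0, 0, 0], [0, 0.06, 0, 0, 0, 0], [0, 0.07, 0, 0, 0, 0]])

```text
clock: 46.08
tcp_pos: [0.622, -0.0926, 0.0918]
orientation: [2.232, 2.209, 0.001]
contact_force: [0.8, -0.9, 0.3]
grip_width: -0.0
gripper_force: 0.5
```

Call:
step_arm(rows=[[0, 0.01, 0, 0, 0, 0], [0, 0.02, 0, 0, 0, 0], [0.002, 0.03, 0, 0, 0, 0], [0.002, 0.035, 0, 0, 0, 0], [0.002, 0.035, 0, 0, 0, 0]])

```text
clock: 46.5
tcp_pos: [0.623, -0.0711, 0.0912]
orientation: [-2.231, -2.211, -0.001]
contact_force: [0.5, -0.1, -0.3]
grip_width: -0.0002
gripper_force: 0.0
```

Run:
```python
from h import *
inrack()
```

```text
clk 46.5 tcp [ 0.623  -0.0711  0.0912] rack x,y,z mm -21.7 -170.4 61.2 yaw rel 90.27 tilt z [-0.     0.001 -1.   ] F [ 0.5 -0.1 -0.3] w -0.2
```

Push on to the stop.

Call:
step_arm(rows=[[0.002, 0.003, 0, 0, 0, 0], [0.004, 0.006, 0, 0, 0, 0], [0.006, 0.009, 0, 0, 0, 0], [0.008, 0.012, 0, 0, 0, 0], [0.008, 0.012, 0, 0, 0, 0]])

```text
clock: 46.92
tcp_pos: [0.6264, -0.0676, 0.0906]
orientation: [-2.235, -2.207, 0.008]
contact_force: [-5.7, -3.5, 2.2]
grip_width: 0.0
gripper_force: 3.1
```

Call:
step_arm(rows=[[0, 0.001, 0, 0, 0, 0], [0, 0.002, 0, 0, 0, 0], [0, 0.003, 0, 0, 0, 0], [0, 0.004, 0, 0, 0, 0], [0, 0.005, 0, 0, 0, 0]])

```text
clock: 47.33
tcp_pos: [0.6263, -0.0672, 0.0907]
orientation: [2.237, 2.205, -0.011]
contact_force: [-5.4, -9.8, 4.9]
grip_width: 0.0001
gripper_force: 5.7
```

Call:
step_arm(rows=[[-0.005, -0.03, 0, 0, 0, 0], [-0.005, -0.06, 0.03, 0, 0, 0], [-0.005, -0.11, 0.08, 0, 0, 0], [-0.03, -0.17, 0.12, 0, 0, 0], [-0.05, -0.23, 0.12, 0, 0, 0]])

```text
clock: 47.75
tcp_pos: [0.6018, -0.1992, 0.1683]
orientation: [2.225, 2.208, 0.01]
contact_force: [1.5, -0.1, 0.8]
grip_width: 0.0002
gripper_force: 0.0
```

Run:
```python
from h import *
inrack(); f=eyes.grab_frame('top'); print(knobs(f),bar(f,.0465))
a=cv2.resize(f[118:218,210:380],None,fx=4.4,fy=4.4,interpolation=cv2.INTER_CUBIC)[:,:,::-1]
cv2.imwrite("pics/t10.png",a)
```

```text
clk 47.75 tcp [ 0.6018 -0.1992  0.1683] rack x,y,z mm -41.0 -298.8 138.3 yaw rel 90.37 tilt z [ 0.009 -0.    -1.   ] F [ 1.5 -0.1  0.8] w 0.2
[('arm', array([336.5, 172. ]), array([ -41.8, -147.7]), np.int32(61)), ('arm', array([236.7, 182.8]), array([-73.8, 181.4]), np.int32(72))] [(array([0.7907, 0.3573]), np.float64(-84.74), np.int32(152), array([ 16.7, 146.4])), (array([ 0.6292, -0.2067]), np.float64(8.9), np.int32(216), array([ 23.6, 127.7])), (array([0.6073, 0.1367]), np.float64(89.28), np.int32(568), array([ 23.2, 324.8])), (array([ 0.3227, -0.3271]), np.float64(-74.3), np.int32(397), array([ 62.8, 176.9]))]
```

View pics/t10.png

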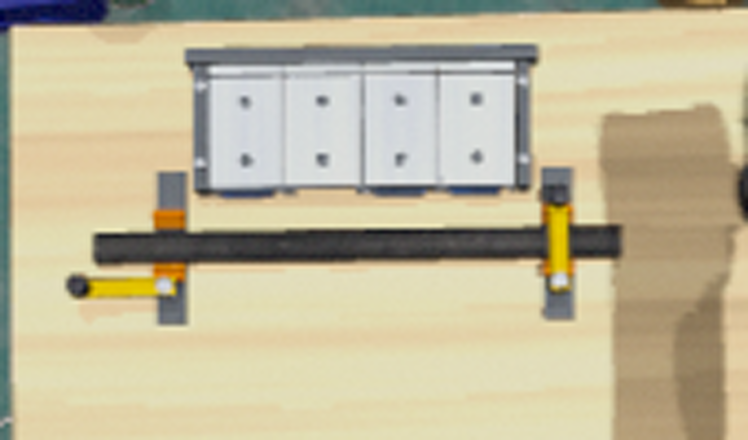

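Call:
step_arm(rows=[[-0.01, 0.056, 0, 0, 0, 0], [-0.02, 0.112, 0, 0, 0, 0], [-0.03, 0.168, 0, 0, 0, 0], [-0.04, 0.224, 0, 0, 0, 0], [-0.05, 0.28, 0, 0, 0, 0]])

```text
clock: 48.22
tcp_pos: [0.5681, -0.0305, 0.1633]
orientation: [2.234, 2.208, 0.002]
contact_force: [-0.0, 1.2, -0.3]
grip_width: 0.0001
gripper_force: 0.0
```

Call:
step_arm(rows=[[-0.01, 0.056, 0, 0, 0, 0], [-0.02, 0.112, 0, 0, 0, 0], [-0.03, 0.168, 0, 0, 0, 0], [-0.04, 0.224, 0, 0, 0, 0], [-0.05, 0.28, 0, 0, 0, 0]])

```text
clock: 48.63
tcp_pos: [0.538, 0.1378, 0.1633]
orientation: [2.234, 2.208, 0.002]
contact_force: [-0.3, 0.5, -0.0]
grip_width: -0.0002
gripper_force: 0.0
```

Call:
step_arm(rows=[[0, 0.056, 0, 0, 0, 0], [0, 0.112, 0, 0, 0, 0], [0, 0.168, 0, 0, 0, 0], [0, 0.224, 0, 0, 0, 0], [0, 0.28, 0, 0, 0, 0]])

```text
clock: 49.05
tcp_pos: [0.5382, 0.3059, 0.1632]
orientation: [-2.234, -2.209, -0.001]
contact_force: [0.0, 0.6, -0.1]
grip_width: 0.0
gripper_force: 0.0
```

Call:
step_arm(rows=[[0, 0, 0, 0, 0, 0], [0, 0, 0, 0, 0, 0], [0, 0, 0, 0, 0, 0], [0, 0, 0, 0, 0, 0]])

```text
clock: 49.38
tcp_pos: [0.5386, 0.3024, 0.1628]
orientation: [2.235, 2.207, -0.001]
contact_force: [0.2, -0.7, 0.3]
grip_width: 0.0
gripper_force: 0.0
```

Run:
```python
from h import *
inrack()
```

```text
clk 49.38 tcp [0.5386 0.3024 0.1628] rack x,y,z mm -111.2 201.9 132.8 yaw rel 90.06 tilt z [-0.    -0.001 -1.   ] F [ 0.2 -0.7  0.3] w 0.0
```

Call:
step_arm(rows=[[0, 0, -0.03, 0, 0, 0], [0, 0, -0.06, 0, 0, 0], [0, 0, -0.09, 0, 0, 0], [0, 0, -0.118, 0, 0, 0], [0, 0, -0.118, 0, 0, 0]])

```text
clock: 49.8
tcp_pos: [0.5371, 0.3006, 0.0891]
orientation: [-2.236, -2.206, 0.009]
contact_force: [0.1, -1.0, -0.1]
grip_width: 0.0
gripper_force: 0.0
```

Call:
step_arm(rows=[[0.012, 0, 0, 0, 0, 0], [0.024, 0, 0, 0, 0, 0], [0.036, 0, 0, 0, 0, 0], [0.048, -0.001, 0, 0, 0, 0], [0.06, -0.003, 0, 0, 0, 0]])

```text
clock: 50.22
tcp_pos: [0.5754, 0.3026, 0.0934]
orientation: [2.234, 2.209, 0.003]
contact_force: [-0.1, 0.8, 0.4]
grip_width: 0.0001
gripper_force: 0.5
```

Call:
step_arm(rows=[[0.01, -0.002, 0, 0, 0, 0], [0.02, -0.004, 0, 0, 0, 0], [0.03, -0.007, 0, 0, 0, 0], [0.042, -0.01, 0, 0, 0, 0], [0.042, -0.01, 0, 0, 0, 0]])

```text
clock: 50.63
tcp_pos: [0.6008, 0.2945, 0.092]
orientation: [2.235, 2.206, -0.001]
contact_force: [-0.1, 0.6, -0.9]
grip_width: 0.0
gripper_force: 0.0
```

Run:
```python
from h import *
inrack(); print(knobs(eyes.grab_frame('top')))
```

```text
clk 50.63 tcp [0.6008 0.2945 0.092 ] rack x,y,z mm -48.9 194.8 62.0 yaw rel 90.05 tilt z [ 0.    -0.001 -1.   ] F [-0.1  0.6 -0.9] w 0.0
[('arm', array([336.5, 171.9]), array([ -41.5, -147.7]), np.int32(61))]
```

Mirror of the right side: out, forward, push inward.

Call:
step_arm(rows=[[-0.005, 0.03, 0, 0, 0, 0], [-0.005, 0.067, 0, 0, 0, 0], [0.02, 0.067, 0, 0, 0, 0], [0.046, 0.067, 0, 0, 0, 0], [0.046, 0.067, 0, 0, 0, 0]])

```text
clock: 51.1
tcp_pos: [0.6298, 0.3365, 0.0926]
orientation: [2.234, 2.207, 0.005]
contact_force: [0.8, -1.9, -0.4]
grip_width: 0.0
gripper_force: 0.0
```

Call:
step_arm(rows=[[0, -0.015, 0, 0, 0, 0], [0, -0.03, 0, 0, 0, 0], [0, -0.045, 0, 0, 0, 0], [0, -0.06, 0, 0, 0, 0], [0, -0.07, 0, 0, 0, 0]])

```text
clock: 51.52
tcp_pos: [0.6276, 0.2935, 0.0933]
orientation: [2.234, 2.208, 0.004]
contact_force: [1.0, 2.2, 0.6]
grip_width: 0.0002
gripper_force: 1.0
```

Call:
step_arm(rows=[[0, -0.01, 0, 0, 0, 0], [0, -0.02, 0, 0, 0, 0], [0.002, -0.03, 0, 0, 0, 0], [0.002, -0.035, 0, 0, 0, 0], [0.002, -0.035, 0, 0, 0, 0]])

```text
clock: 51.93
tcp_pos: [0.6281, 0.2717, 0.0921]
orientation: [2.235, 2.207, -0.002]
contact_force: [0.2, -0.7, 0.4]
grip_width: -0.0003
gripper_force: 0.0
```

Run:
```python
from h import *
inrack()
```

```text
clk 51.93 tcp [0.6281 0.2717 0.0921] rack x,y,z mm -21.3 172.4 62.1 yaw rel 90.1 tilt z [-0.001 -0.001 -1.   ] F [ 0.2 -0.7  0.4] w -0.3
```

Call:
step_arm(rows=[[0.001, -0.003, 0, 0, 0, 0], [0.002, -0.006, 0, 0, 0, 0], [0.002, -0.009, 0, 0, 0, 0], [0.002, -0.012, 0, 0, 0, 0], [0.002, -0.012, 0, 0, 0, 0]])

```text
clock: 52.35
tcp_pos: [0.6294, 0.2658, 0.0923]
orientation: [2.234, 2.209, -0.0]
contact_force: [-0.1, 0.2, -0.4]
grip_width: 0.0
gripper_force: 0.2
```

Call:
step_arm(rows=[[0, -0.001, 0, 0, 0, 0], [0, -0.002, 0, 0, 0, 0], [0, -0.003, 0, 0, 0, 0], [0, -0.004, 0, 0, 0, 0], [0, -0.004, 0, 0, 0, 0]])

```text
clock: 52.77
tcp_pos: [0.6294, 0.2636, 0.0925]
orientation: [2.234, 2.209, 0.0]
contact_force: [0.4, 0.7, -0.3]
grip_width: 0.0002
gripper_force: 0.2
```

Call:
step_arm(rows=[[0, -0.001, 0, 0, 0, 0], [0, -0.002, 0, 0, 0, 0], [0, -0.003, 0, 0, 0, 0], [0, -0.004, 0, 0, 0, 0], [0, -0.004, 0, 0, 0, 0]])

```text
clock: 53.18
tcp_pos: [0.6291, 0.2626, 0.0926]
orientation: [-2.232, -2.209, -0.002]
contact_force: [0.5, 3.6, -0.3]
grip_width: -0.0003
gripper_force: 1.7
```

Call:
step_arm(rows=[[0, -0.001, 0, 0, 0, 0], [0, -0.002, 0, 0, 0, 0], [0, -0.003, 0, 0, 0, 0], [0, -0.004, 0, 0, 0, 0], [0, -0.004, 0, 0, 0, 0]])

```text
clock: 53.6
tcp_pos: [0.6286, 0.2617, 0.0928]
orientation: [-2.23, -2.209, -0.004]
contact_force: [-1.2, 7.5, -0.2]
grip_width: -0.0001
gripper_force: 3.0
```

Call:
step_arm(rows=[[0, -0.001, 0, 0, 0, 0], [0, -0.002, 0, 0, 0, 0], [0, -0.003, 0, 0, 0, 0], [0, -0.003, 0, 0, 0, 0]])

```text
clock: 53.93
tcp_pos: [0.628, 0.261, 0.093]
orientation: [-2.228, -2.21, -0.005]
contact_force: [-2.1, 9.1, 0.5]
grip_width: -0.0001
gripper_force: 3.6
```

Call:
step_arm(rows=[[-0.002, 0.03, 0, 0, 0, 0], [-0.002, 0.06, 0.03, 0, 0, 0], [-0.005, 0.11, 0.08, 0, 0, 0], [-0.03, 0.17, 0.12, 0, 0, 0], [-0.05, 0.2, 0.12, 0, 0, 0]])

```text
clock: 54.35
tcp_pos: [0.6009, 0.3805, 0.1695]
orientation: [2.234, 2.208, 0.011]
contact_force: [-0.6, 1.9, 1.2]
grip_width: -0.0
gripper_force: 0.0
```

Run:
```python
from h import *
inrack(); f=eyes.grab_frame('top'); print(knobs(f),bar(f,.0465)); g=eyes.grab_frame('side')
a=cv2.resize(f[118:218,210:380],None,fx=4.4,fy=3,interpolation=cv2.INTER_CUBIC)
b=cv2.resize(g[165:235,280:390],(748,290),interpolation=cv2.INTER_CUBIC)
cv2.imwrite("pics/t11.png",np.vstack([a,b])[:,:,::-1])
```

```text
clk 54.35 tcp [0.6009 0.3805 0.1695] rack x,y,z mm -50.0 280.8 139.5 yaw rel 90.13 tilt z [ 0.006  0.004 -1.   ] F [-0.6  1.9  1.2] w -0.0
[('arm', array([336.5, 171.9]), array([ -41.5, -147.7]), np.int32(61)), ('arm', array([247.1, 173.3]), array([-42.5, 147.3]), np.int32(72))] [(array([0.7906, 0.358 ]), np.float64(-84.6), np.int32(152), array([ 16.8, 145.8])), (array([0.6069, 0.1082]), np.float64(89.3), np.int32(491), array([ 22.9, 269.3])), (array([0.4857, 0.2314]), np.float64(-37.64), np.int32(339), array([ 60.3, 171.3])), (array([0.263 , 0.1519]), np.float64(42.64), np.int32(341), array([ 30.9, 112.9]))]
```

View pics/t11.png

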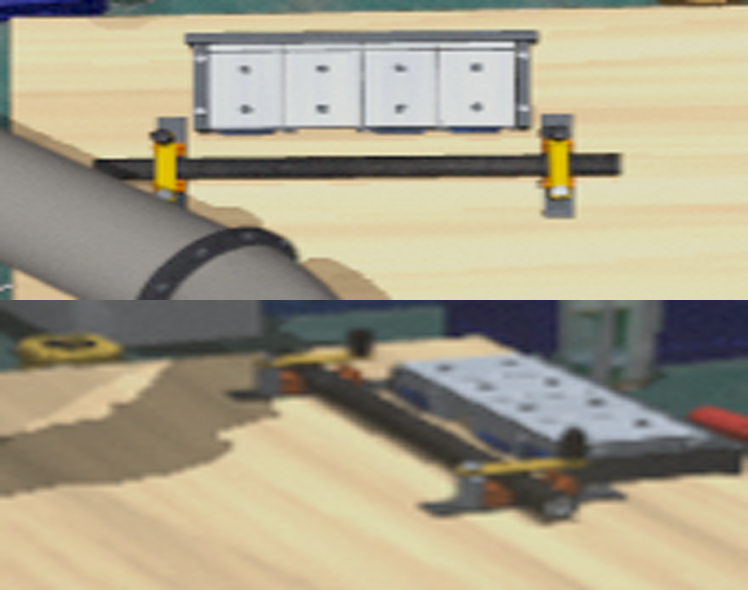

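Run:
```python
from h import *
f=eyes.grab_frame('top')
for m,s,c in blobs(f,(20,110,100),(34,255,255),20):
    if 215<c[0]<375 and 130<c[1]<210:
        v,u=np.nonzero(m); rows=np.unique(v)
        C=np.array([[u[v==k].mean(),k] for k in rows if (v==k).sum()>=3]); P=torack(unproj("top",C,.069))
        k=np.polyfit(P[:,0],P[:,1],1); print(P.round(1)[[0,-1]].tolist(),"angle deg",round(np.degrees(np.arctan(k[0])),1),"y at pivot",np.polyval(k,-74).round(1))
# dark knob centroid above arms
g=f.max(2).astype(float)
for name,(x0,x1) in dict(L=(240,254),R=(330,343)).items():
    W=g[158:167,x0:x1]; w=np.clip(75-W,0,None); v,u=np.mgrid[158:167,x0:x1]; c=[(u*w).sum()/w.sum(),(v*w).sum()/w.sum()]
    print(name,np.round(c,1),torack(unproj("top",c,.09)[0]).round(1)); print(W.astype(int))
```

```text
[[-18.5, -146.5], [-65.2, -149.1]] angle deg 3.8 y at pivot -149.3
[[-18.2, 146.1], [-64.8, 147.7]] angle deg -0.6 y at pivot 148.0
L [247.  163.8] [-14.3 144.5]
[[224 224 224 225 219 187 119 118 116 120 117 114 162 209]
 [225 225 225 222 220 186 123 117 122 116 120 114 163 209]
 [224 223 225 225 219 183 112 113 118 117 118 115 160 210]
 [226 225 225 222 207 135  62  74 100 114 121 113 163 210]
 [224 225 224 207  91  61  71  68  77 117 121 113 161 225]
 [224 224 225 208 101  67  80  84  72  88 119 115 162 225]
 [223 224 225 212 150  78  82  88  28  64 119 112 160 225]
 [226 224 224 225 210 122  55  36  65 124 153 144 159 224]
 [224 224 224 225 215 188 136 117 163 204 214 197 161 225]]
R [335.2 161.9] [ -11.5 -143.7]
[[144 200 208 113 121 124 125 123 125 135 189 225 225]
 [141 201 209 113 120 121 117 106 120 132 193 225 225]
 [131 204 204  80  70  54  68  68  82 127 191 226 224]
 [185 212 158  85  68  69  79  81  82 125 196 225 224]
 [220 213 158  84  73  64  86  91  91 126 195 224 224]
 [221 215 166 106  64  54  93 101  90 120 196 224 224]
 [224 225 212 151 118  92  63  64 118 177 209 224 225]
 [223 224 215 178 172 192 166 171 210 205 220 224 225]
 [224 225 213 153 147 194 207 210 201 165 203 224 224]]
```

```bash
python3 -c "
from h import *
print(r.hand_in())"
```

```text
the job is handed in; nothing more can be done
None
```

I put the three blue plates that were present (10, 15 and 20 mm; there was no 25 mm one) fully home in their matching slots, laid the bar in both saddles about 4 mm off centre, closed both keepers against their stops, and handed the job in; no score came back.

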